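Unload the tall jars from the sample carousel

TASK

Open the sample changer by drawing its cover knob all the way out, then turn the carousel by its top handle to bring each tall jar to the window, and set every tall jar down gently, upright, each in a compartment of its own in the steel tray. Leave the low pots standing in their carousel bays, then push the cover knob fully home. Do not disturb the bottle or the blue box.

Things in the scene. Friction and masses are not known exactly. Their poses are not given: they have to be found in the camera images.
- sampler: Fixed round sample changer, 344 mm across. Origin: on the bench, on the carousel's axis. Its -x points from the axis to the access window, roughly at the robot; z up. A guard of steel wires (tops 158 mm above the bench) covers the carousel except the sector 45 degrees either side of -x: jars come out only there. Cover rails along its y, 66 and 171 mm in front of the axis, tops 158 mm.
- window (a point): Centre of the floor of whichever bay stands in the window: 105 mm from the carousel's axis along the sampler's -x, 50 mm above the bench; fixed to the sampler. The opening is about 148 mm wide (sampler's y) and runs from 66 to 171 mm from the axis. A jar within about 6 degrees of its middle can be lifted straight up.
- carousel (a joint): Angle (rad) the carousel has turned since the start, about the vertical through the sampler, positive anticlockwise from above; stops at +-12.6, no clicks, stays where left (friction 0.06 N m). Its deck (300 mm across, top 50 mm above the bench) has six bays 60 degrees apart, centres 105 mm from the axis; one lies along turn_handle's +x. Each has four tabs 34 mm high, 1.8 mm play round a jar.
- turn_handle (a point): Black bar handle of the carousel, on its axis above the guard: 60 mm long (along this point's x), 18 mm wide (y), 37 mm high. The point is the centre of its top, 197 mm above the bench; z up; the frame turns with the carousel. Only the guard wires (tops 158 mm) lie beneath and around it within 60 mm.
- cover (a joint): How far the cover is drawn out (m): 0 = fully home, the window covered; 0.14 = fully out to the stop, the window clear. It slides along the sampler's +y, stiffly (about 3 N), and stays where it is left.
- cover_knob (a point): Centre of the cover's black pull knob: a cylinder 30 mm in diameter, 22 mm long, lying along the slide direction (this point's y = sampler's y), on a 12 mm stem at the cover's +y end, 30 mm clear of it. 184 mm above the bench; moves with the cover, a clear plate 116 mm (x) by 150 mm (y), top 165 mm above the bench. Free on both x sides.
- tray: Loose open steel tray, 200 mm (x) by 130 mm (y), 50 mm high, walls, floor and dividers 4 mm thick, 0.7 kg. Full-height dividers make six compartments, three along x (centres at x = -65, 0 and +65 mm) by two along y (centres at y = -31 and +31 mm), each 61 by 59 mm inside. Origin: centre of its underside; z up.
- jar1: Tall sample jar: white plastic cylinder 46 mm in diameter, 95 mm high, with a red screw cap (48 mm diameter, the top 22 mm); about 0.16 kg. Origin: centre of its underside; z up. Stands in one of the carousel's bays at the start, or is absent (None).
- jar2: Tall sample jar: white plastic cylinder 46 mm in diameter, 95 mm high, with a red screw cap (48 mm diameter, the top 22 mm); about 0.16 kg. Origin: centre of its underside; z up. Stands in one of the carousel's bays at the start, or is absent (None).
- jar3: Tall sample jar: white plastic cylinder 46 mm in diameter, 95 mm high, with a red screw cap (48 mm diameter, the top 22 mm); about 0.16 kg. Origin: centre of its underside; z up. Stands in one of the carousel's bays at the start, or is absent (None).
- pot1: Low reference pot: the same as a tall jar in plan, colours and cap but only 55 mm high. Origin: centre of its underside; z up. Stands in one of the carousel's bays and stays there.
- pot2: Low reference pot: the same as a tall jar in plan, colours and cap but only 55 mm high. Origin: centre of its underside; z up. Stands in one of the carousel's bays and stays there.
- bottle: Bystander: amber bottle 70 mm in diameter, 170 mm high. Origin: centre of its underside.
- tip_box: Bystander: blue box with clear lid, 122 x 87 mm, 72 mm high. Origin: centre of its underside.
Mind the look-alikes: they are no part of the job. What is shaped like the jar3 but green, purple or yellow is not meant.

How it is judged:
On the way, in this order (a step that is already met when the one before it is completed fails the run):
1. the cover is drawn fully out (value of joint cover above 0.13 m), for 0.2 s.
2. all tall jars stand upright in the tray, the cover still open (z of jar1 in the frame of tray between -0.004 and 0.014 m and x of jar1 in the frame of tray between -0.09 and 0.09 m and y of jar1 in the frame of tray between -0.055 and 0.055 m and angle between each of jar1, jar2, jar3's own z axis and vertical below 0.12 rad and z of jar2 in the frame of tray between -0.004 and 0.014 m and x of jar2 in the frame of tray between -0.09 and 0.09 m and y of jar2 in the frame of tray between -0.055 and 0.055 m and z of jar3 in the frame of tray between -0.004 and 0.014 m and x of jar3 in the frame of tray between -0.09 and 0.09 m and y of jar3 in the frame of tray between -0.055 and 0.055 m and value of joint cover above 0.1 m), for 0.2 s.
3. the cover is fully home (value of joint cover below 0.006 m), for 0.2 s.
At the end, for the whole second after the job is handed in: Every tall jar stands upright (within 7 degrees) on the floor of a tray compartment, the tray flat; both low pots stand upright in carousel bays; the cover is home to within 6 mm; everything at rest (z of jar1 in the frame of tray between -0.004 and 0.014 m and x of jar1 in the frame of tray between -0.09 and 0.09 m and y of jar1 in the frame of tray between -0.055 and 0.055 m and angle between each of jar1, jar2, jar3, pot1, pot2's own z axis and vertical below 0.12 rad and z of jar2 in the frame of tray between -0.004 and 0.014 m and x of jar2 in the frame of tray between -0.09 and 0.09 m and y of jar2 in the frame of tray between -0.055 and 0.055 m and z of jar3 in the frame of tray between -0.004 and 0.014 m and x of jar3 in the frame of tray between -0.09 and 0.09 m and y of jar3 in the frame of tray between -0.055 and 0.055 m and horizontal distance between pot1 and turn_handle between 0.095 and 0.115 m and z of pot1 in the frame of turn_handle between -0.153 and -0.141 m and horizontal distance between pot2 and turn_handle between 0.095 and 0.115 m and z of pot2 in the frame of turn_handle between -0.153 and -0.141 m and value of joint cover below 0.006 m and angle between tray's own z axis and vertical below 0.05 rad and linear speed of each of jar1, jar2, jar3, pot1, pot2, tray below 0.03 m/s); the robot touches nothing.
It fails at once if a jar or pot is let fall (faster than 0.7 m/s with no finger on it) ((linear speed of jar1 above 0.7 m/s and contact force between the fingers and jar1 below 0.3 N) or (linear speed of jar2 above 0.7 m/s and contact force between the fingers and jar2 below 0.3 N) or (linear speed of jar3 above 0.7 m/s and contact force between the fingers and jar3 below 0.3 N) or (linear speed of pot1 above 0.7 m/s and contact force between the fingers and pot1 below 0.3 N) or (linear speed of pot2 above 0.7 m/s and contact force between the fingers and pot2 below 0.3 N)).
It fails at once if a bystander is moved more than 30 mm or tipped (distance of any of bottle, tip_box from where it was at the start of the episode above 0.03 m or angle between any of bottle, tip_box's own z axis and vertical above 0.3 rad).
It fails at once if a low pot is lifted out of the carousel (z of any of pot1, pot2 in the frame of turn_handle above -0.117 m).
Of jar1, jar2, jar3 only 2 to 3 are there at a start; the rules pass over those that are not, and their reading is None.
At some moment in a run one of tray may be knocked a few centimetres aside while the robot is not near it.
It also fails if it takes over 210 s, if anything falls off the work surface, if the arm or the gripper's body presses on something with over 40 N, if the wrist force passes 120 N, or if a joint passes its speed limit or range.

ROBOT

A 6-joint arm with a two-finger parallel gripper is mounted at the origin on the work surface. World frame = base frame: x ahead of the robot, y to its left, z up, the work surface at z = 0. Lengths are in m, angles in rad, forces in N, time in s.
With the tool pointing down it reaches from about 0.275 to 0.85 m from the base axis. Payload 19 kg.
Tool frame: the origin (TCP) lies midway between the tips of the shut fingers; the grasp point (between the pads) lies 19 mm behind it; z points along the fingers, y is the direction in which the jaws open and shut (so a half turn about z gives the same grasp; the last joint's range is limited). The gripper opens to 85 mm and grips with 20 to 120 N. Pads are 22 mm wide; open, the fingers measure 114 mm over their backs; the gripper's body (76 mm by 85 mm) begins 54 mm behind the grasp point. The pads swing forward as they close: fully open they stand 13 mm farther back than shut.
Start: joints at [1.04, 0.15, 1.437, -0, 1.554, -0.134], TCP at [0.222, 0.53, 0.231] pointing down, gripper open.
Joint ranges: [-2.8, 2.8], [-0.68, 2.1], [0.12, 2.68], [-1.39, 4.53], [0.16, 2.79], [-2.81, 2.81]. Speed limits (rad/s): [1.89, 1.89, 2.22, 3.01, 3.01, 3.01].

INTERFACE

Orientations are given as a unit quaternion [x, y, z, w].
In Python, from cell import env gives the robot as it stands.
- The arm moves only by the shell command python3 -m handwheel 'ROWS' [FORCE]. ROWS is JSON, a list of rows, each an object of numbers: "dx", "dy", "dz": the shift along the tool's x, y, z in mm; "twist": the turn about the tool's z in degrees; "gripper": the gripper's target within -1 to 1 (shut at 1, half-way at 0, fully open at -1). A call has 1 to 20 rows; each row shifts and turns the commanded pose from where the row before left it, along the tool's axes as they then stand; what a row does not reach is not made up. A row lasts 1/12 s, in which the tool goes at most 41.7 mm and 7.16 degrees, less where a joint would pass 70% of its speed; a pose out of reach is approached as far as the arm can. A call is refused whole if a number of a shift passes 41.7 or a number of a turn 7.16, either way. A call with a gripper value outside its range is refused whole. The fingers move at their own pace and stop on an object; FORCE is the grip in N (left out, the last holds). Time passes only in rows, so rows that do not move let the fingers close. It gives the time, the measured TCP pose, the force and the opening at its end, in the units of the state.
- env.observe(): the state, without advancing time (a new reading comes with each control period).
- env.camera(name): name is "side" or "top" or "wrist"; returns the picture (420x560x3 uint8, red, green, blue); there is no depth.
- env.calibration(name): a dict with "K" (3x3 intrinsics, pixels), "world_from_camera" (4x4, takes a point from camera to world coordinates). Camera axes: x right, y down, z forward; pixel columns grow to the right and rows downward; lengths in m; the calibration is good to about 2 mm. A picture is of the moment at which its call begins: read the wrist's pose just before it. calibration takes no time and is no camera call; for the wrist camera it gives the pose at the moment of the call.
- env.sign_off(): hands the job in, once; it reports no verdict.
The state is a dict: "time_s": time; "joint_pos": joint angles; "qvel": joint speeds; "joint_torque": joint torques, N m; "position": TCP position; "tcp_rot": TCP orientation; "contact_force": force on the tool from outside, world axes, zero at the start; "ft_torque": the same for the moment, N m; "finger_gap": finger opening in m.
Only numpy, scipy, OpenCV 4.12 (cv2) and the standard library are available. Lean on these libraries where they do the work, as an engineer would, in place of code of your own. Each camera call takes 0.05 s, during which the arm holds its last target.

## Working session

There is one attempt and no reset: what is moved stays moved. The work goes in short steps, Python scripts to look and compute and a shell command to move; the robot and the scene stay as the last step left them, time stands still between calls to the robot, and variables do not carry over. Pictures are saved under pics/ and viewed, and the job is handed in when it is done.

```bash
ls; mkdir -p pics
python3 - <<'E'
from cell import env
import cv2,numpy as np
o=env.observe(); print(o)
for n in ["side","top","wrist"]:
    c=env.calibration(n); print(n,np.round(c["K"],1).tolist(),np.round(c["world_from_camera"],4).tolist())
    cv2.imwrite(f"pics/{n}0.png",env.camera(n)[:,:,::-1])
E
```

```text
pics
{'time_s': 0.0, 'joint_pos': array([ 1.04000848e+00,  1.51015263e-01,  1.43801329e+00, -3.48702402e-06,
        1.55379870e+00, -1.33986639e-01]), 'qvel': array([ 0.00150726,  0.00249947, -0.00116799,  0.00081226, -0.00207424,
       -0.00042602]), 'joint_torque': array([ 1.00873291e-03, -7.13062406e+01, -5.70868886e+01,  4.65501216e-05,
        8.80883978e-03,  1.07605393e-05]), 'position': array([0.22211063, 0.53011084, 0.23066762]), 'tcp_rot': array([ 1.97101497e-01,  9.80382894e-01, -5.84081098e-04, -1.99777332e-04]), 'contact_force': array([-0.45772914, -1.09303154,  0.14549353]), 'ft_torque': array([ 0.00071563,  0.01227836, -0.06312439]), 'finger_gap': 0.08563218633698959}
side [[445.9, 0.0, 283.2], [0.0, 445.9, 207.7], [0.0, 0.0, 1.0]] [[0.8868, 0.3149, -0.3383, 0.9943], [0.4617, -0.6351, 0.6193, -0.6872], [-0.0198, -0.7054, -0.7086, 1.0685], [0.0, 0.0, 0.0, 1.0]]
top [[415.8, 0.0, 280.9], [0.0, 415.8, 209.5], [0.0, 0.0, 1.0]] [[-0.0207, -0.9928, 0.1177, 0.4365], [-0.9996, 0.0231, 0.019, 0.0899], [-0.0216, -0.1173, -0.9929, 1.0826], [0.0, 0.0, 0.0, 1.0]]
wrist [[312.2, 0.0, 284.2], [0.0, 312.2, 206.1], [0.0, 0.0, 1.0]] [[0.3873, 0.8781, 0.281, 0.1491], [0.922, -0.3688, -0.1183, 0.5593], [-0.0003, 0.3048, -0.9524, 0.3732], [0.0, 0.0, 0.0, 1.0]]
```

View pics/side0.png

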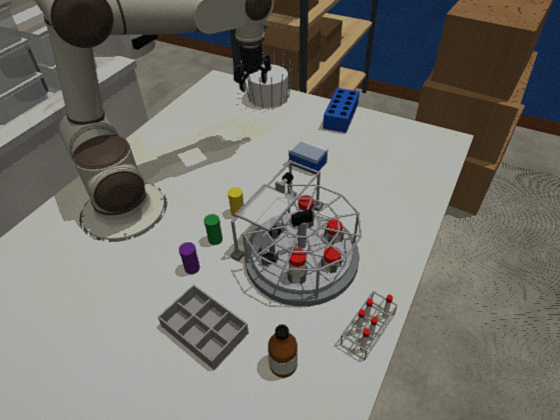

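View pics/top0.png

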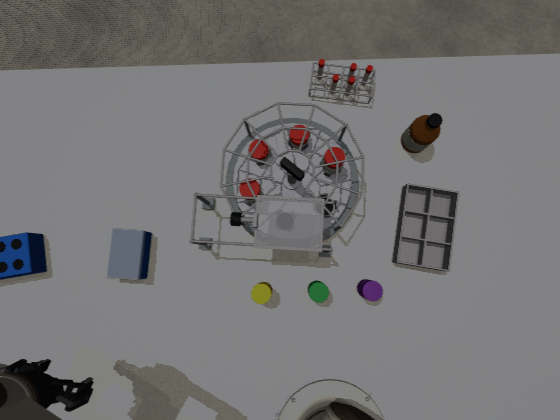

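View pics/wrist0.png

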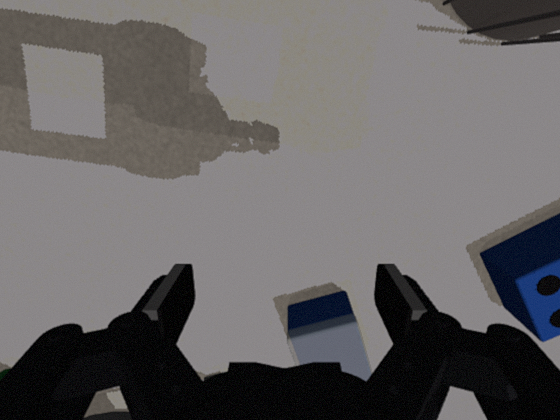

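Run:
```python
import cv2
a=cv2.imread("pics/side0.png")[155:305,225:370]; cv2.imwrite("pics/side0c.png",cv2.resize(a,None,fx=4,fy=4,interpolation=cv2.INTER_CUBIC))
a=cv2.imread("pics/top0.png")[90:270,180:375]; cv2.imwrite("pics/top0c.png",cv2.resize(a,None,fx=3.3,fy=3.3,interpolation=cv2.INTER_CUBIC))
```

```text
(no output)
```

View pics/side0c.png

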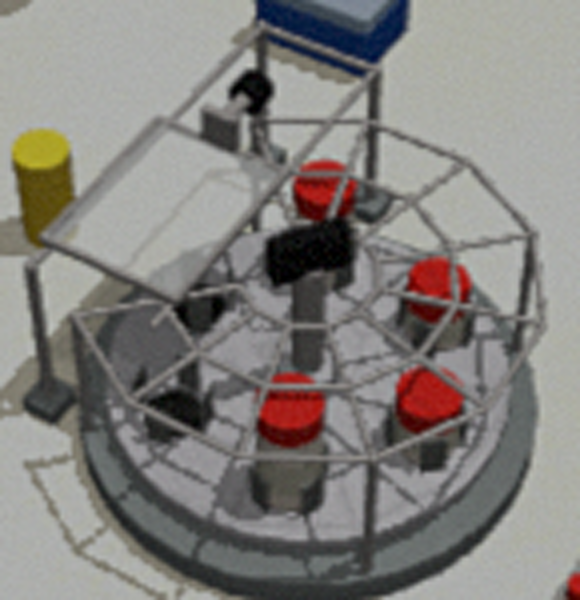

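View pics/top0c.png

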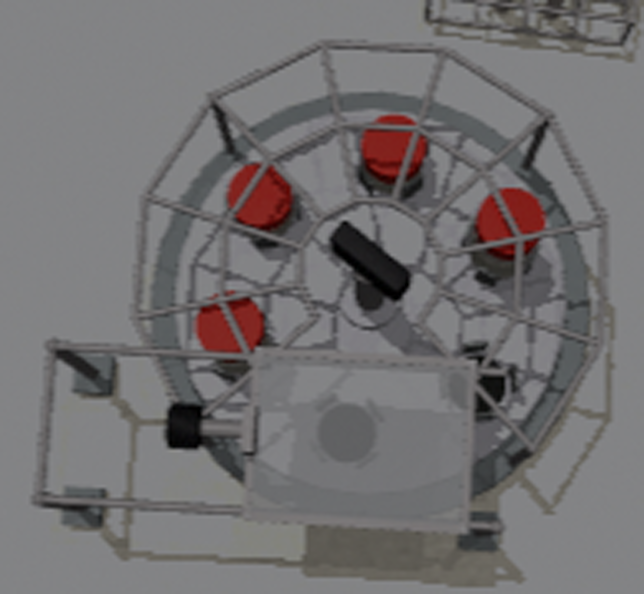

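```bash
cat > h.py <<'E'
import numpy as np,cv2
from cell import env
def ray(cal,uv):
    K=np.array(cal["K"]);T=np.array(cal["world_from_camera"])
    d=T[:3,:3]@np.linalg.solve(K,[uv[0],uv[1],1.]);return T[:3,3],d/np.linalg.norm(d)
def atz(cal,uv,z):
    o,d=ray(cal,uv);return o+d*(z-o[2])/d[2]
def tri(obs):
    A=np.zeros((3,3));b=np.zeros(3);R=[]
    for cal,uv in obs:
        o,d=ray(cal,uv);P=np.eye(3)-np.outer(d,d);A+=P;b+=P@o;R.append((o,P))
    x=np.linalg.solve(A,b);return x,max(np.linalg.norm(P@(x-o)) for o,P in R)
def proj(cal,X):
    T=np.linalg.inv(np.array(cal["world_from_camera"]));c=T[:3,:3]@np.array(X)+T[:3,3];p=np.array(cal["K"])@c;return p[:2]/p[2]
def red(im):
    h=cv2.cvtColor(im,cv2.COLOR_RGB2HSV);m=((h[...,0]<8)|(h[...,0]>172))&(h[...,1]>150)&(h[...,2]>60)
    m=cv2.morphologyEx(m.astype(np.uint8),cv2.MORPH_CLOSE,np.ones((5,5)))
    n,l,s,c=cv2.connectedComponentsWithStats(m);return [(c[i].round(1).tolist(),s[i].tolist()) for i in range(1,n) if s[i][4]>60]
E
python3 - <<'E'
from h import *
cs,ct=env.calibration("side"),env.calibration("top")
for n in("side","top"):
    print(n,red(cv2.imread(f"pics/{n}0.png")[:,:,::-1]))
def T(name,s,t): x,e=tri([(cs,s),(ct,t)]);print(name,x.round(4),round(e,4))
def S(p):return (225+p[0]/4,155+p[1]/4)
def P(p):return (180+p[0]/3.3,90+p[1]/3.3)
T("handle",S((309,242)),P((370,258)))
T("knob",S((250,92)),P((186,425)))
T("rail y+ far corner",S((380,70)),P((52,345)))
T("rail y+ near corner",S((262,28)),P((40,500)))
T("near rail -y end",S((30,262)),P((497,525)))
for z in(0.145,0.105):
  for p in [(300,135),(259,149),(335,158),(250,189)]: print(z,p,atz(ct,p,z).round(3), proj(cs,atz(ct,p,z)).round())
E
```

```text
side [([305.5, 202.4], [299, 195, 15, 15, 166]), ([333.8, 227.1], [327, 220, 16, 16, 195]), ([330.8, 254.7], [324, 247, 17, 16, 188]), ([297.3, 257.4], [290, 248, 16, 19, 231])]
top [([298.8, 134.2], [290, 125, 19, 19, 272]), ([258.3, 149.0], [249, 140, 19, 19, 269]), ([334.5, 156.5], [324, 147, 21, 20, 302]), ([249.6, 188.4], [240, 180, 20, 17, 267])]
handle [0.6336 0.0806 0.1857] 0.0
knob [0.5249 0.2045 0.1824] 0.0002
rail y+ far corner [0.587  0.3018 0.152 ] 0.0018
rail y+ near corner [0.4801 0.3095 0.1505] 0.0011
near rail -y end [ 4.555e-01 -3.000e-04  1.584e-01] 0.0001
0.145 (300, 135) [0.72  0.06  0.145] [328. 241.]
0.145 (259, 149) [0.69  0.156 0.145] [331. 215.]
0.145 (335, 158) [ 0.664 -0.019  0.145] [296. 254.]
0.145 (250, 189) [0.596 0.178 0.145] [305. 200.]
0.105 (300, 135) [0.733 0.059 0.105] [331. 252.]
0.105 (259, 149) [0.7   0.158 0.105] [334. 225.]
0.105 (335, 158) [ 0.674 -0.024  0.105] [298. 266.]
0.105 (250, 189) [0.603 0.181 0.105] [307. 209.]
```

Four red caps are in the top view at (335,157), (250,188), (299,134) and (258,149). The side-view rays put the first two at about 145 mm, so they are the tall jars. The other two sit at about 105 mm, so they are the low pots. The green, purple and yellow cylinders on the bench are look-alikes. The knob is at about (0.525, 0.2045), and the sampler is yawed about -4°. I'll move above the knob next.

```bash
python3 -m handwheel '[{"dx":-29,"dy":-13,"dz":-2},{"dx":-29,"dy":-13,"dz":-2},{"dx":-29,"dy":-13,"dz":-2},{"dx":-29,"dy":-13,"dz":-2},{"dx":-29,"dy":-13,"dz":-2},{"dx":-29,"dy":-13,"dz":-2},{"dx":-29,"dy":-13,"dz":-2},{"dx":-29,"dy":-13,"dz":-2},{"dx":-29,"dy":-13,"dz":-2},{"dx":-29,"dy":-13,"dz":-2},{"dx":-29,"dy":-13,"dz":-2},{"dx":-29,"dy":-13,"dz":-2},{"dx":-29,"dy":-13,"dz":-2},{"dx":-29,"dy":-13,"dz":-2}]' 40
python3 -m handwheel '[{"twist":7.16},{"twist":7.16},{"twist":7.16},{"twist":7.16},{"twist":7.16},{"twist":7.16},{"twist":7.16},{"twist":7.16},{"twist":7.16},{"twist":7.16},{"gripper":-0.2},{}]'
python3 - <<'E'
from h import *
o=env.observe();print(o["position"],o["tcp_rot"],o["finger_gap"],o["joint_pos"])
c=env.calibration("wrist");cv2.imwrite("pics/w1.png",env.camera("wrist")[:,:,::-1]);np.save("c1.npy",c,allow_pickle=True)
for X in [(.5249,.2045,.184),(.634,.0806,.197)]:print(proj(c,X))
E
```

```text
[0.22212973 0.53015901 0.23084501] [ 1.97091912e-01  9.80384909e-01 -4.27317912e-04 -1.59331272e-04] 0.08538032410864539 [ 1.04000774e+00  1.50847024e-01  1.43784947e+00  2.23463568e-05
  1.55380800e+00 -1.34007414e-01]
[111.27543356 590.04373833]
[ 64.75486795 680.898937  ]invalid input
invalid input
```

View pics/w1.png

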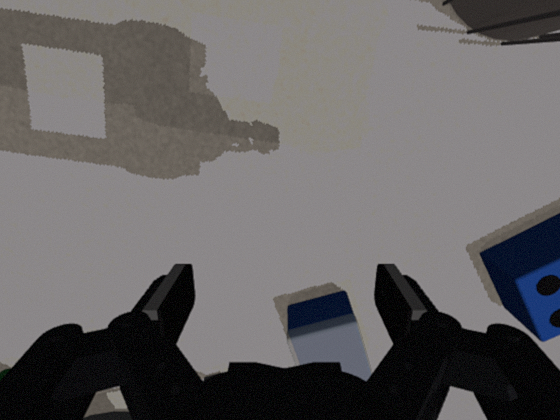

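The picture is unchanged from the start, because both calls were refused. I'll try rows that carry every key.

```bash
python3 -m handwheel '[{"dx":-29,"dy":-13,"dz":-2,"twist":0,"gripper":-1}]'; python3 -m handwheel --help | head -20
```

```text
time_s: 0.28
position: [0.2418, 0.5088, 0.2324]
tcp_rot: [0.196, 0.981, -0.0, -0.001]
contact_force: [0.3, -0.1, 0.5]
finger_gap: 0.0855invalid input: not JSON, or not a number
```

```bash
python3 -m handwheel '[{"dx":-29,"dy":-13,"dz":-2,"twist":0,"gripper":-0.2},{"dx":-29,"dy":-13,"dz":-2,"twist":0,"gripper":-0.2},{"dx":-29,"dy":-13,"dz":-2,"twist":0,"gripper":-0.2},{"dx":-29,"dy":-13,"dz":-2,"twist":0,"gripper":-0.2},{"dx":-29,"dy":-13,"dz":-2,"twist":0,"gripper":-0.2},{"dx":-29,"dy":-13,"dz":-2,"twist":0,"gripper":-0.2},{"dx":-29,"dy":-13,"dz":-2,"twist":0,"gripper":-0.2},{"dx":-29,"dy":-13,"dz":-2,"twist":0,"gripper":-0.2},{"dx":-29,"dy":-13,"dz":-2,"twist":0,"gripper":-0.2},{"dx":-29,"dy":-13,"dz":-2,"twist":0,"gripper":-0.2},{"dx":-29,"dy":-13,"dz":-2,"twist":0,"gripper":-0.2},{"dx":-29,"dy":-13,"dz":-2,"twist":0,"gripper":-0.2},{"dx":-29,"dy":-13,"dz":-2,"twist":0,"gripper":-0.2}]' 40
python3 -m handwheel '[{"dx":0,"dy":0,"dz":0,"twist":7.16,"gripper":-0.2},{"dx":0,"dy":0,"dz":0,"twist":7.16,"gripper":-0.2},{"dx":0,"dy":0,"dz":0,"twist":7.16,"gripper":-0.2},{"dx":0,"dy":0,"dz":0,"twist":7.16,"gripper":-0.2},{"dx":0,"dy":0,"dz":0,"twist":7.16,"gripper":-0.2},{"dx":0,"dy":0,"dz":0,"twist":7.16,"gripper":-0.2},{"dx":0,"dy":0,"dz":0,"twist":7.16,"gripper":-0.2},{"dx":0,"dy":0,"dz":0,"twist":7.16,"gripper":-0.2},{"dx":0,"dy":0,"dz":0,"twist":7.16,"gripper":-0.2},{"dx":0,"dy":0,"dz":0,"twist":7.16,"gripper":-0.2},{"dx":0,"dy":0,"dz":0,"twist":0,"gripper":-0.2}]'
cat >> h.py <<'E'
def look(name,fn):
    o=env.observe();R=o["tcp_rot"];x,y=R[0],R[1]
    print("pos",o["position"].round(4),"yang",np.degrees(np.arctan2(y*y-x*x,2*x*y)).round(2),"rot",R.round(4),"gap",round(o["finger_gap"],4),"j",o["joint_pos"].round(2),"t",round(o["time_s"],2),"F",o["contact_force"].round(1))
    c=env.calibration(name);im=env.camera(name);cv2.imwrite(fn,im[:,:,::-1]);np.save(fn+".npy",c,allow_pickle=True);return c,im
E
python3 - <<'E'
from h import *
c,im=look("wrist","pics/w2.png")
for X in [(.5249,.2045,.184),(.634,.0806,.197)]:print(proj(c,X))
E
```

```text
time_s: 1.37
position: [0.5272, 0.2041, 0.2593]
tcp_rot: [0.197, 0.98, -0.0, -0.0]
contact_force: [0.4, -0.0, 0.5]
finger_gap: 0.0513
time_s: 2.28
position: [0.5263, 0.2055, 0.2591]
tcp_rot: [0.736, 0.677, -0.0, -0.0]
contact_force: [0.9, -0.2, -1.0]
finger_gap: 0.051
pos [0.5263 0.2055 0.2591] yang -4.73 rot [ 7.357e-01  6.773e-01 -2.000e-04 -1.000e-04] gap 0.051 j [ 0.24  0.12  1.41 -0.    1.61  0.32] t 2.28 F [ 0.9 -0.2 -1. ]
[283.80681206 217.0367976 ]
[430.49241329 355.18441497]
```

View pics/w2.png

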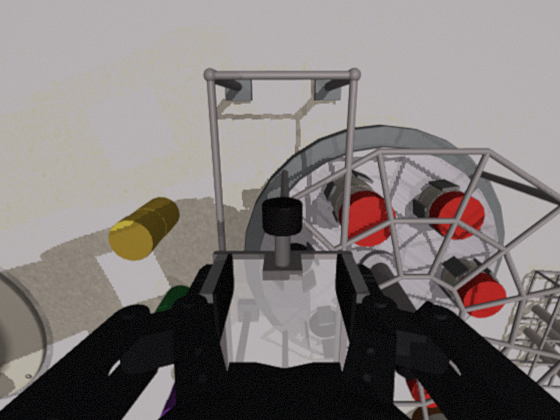

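The knob is at pixel (282,217), within 2 px of the prediction, and the rails are symmetric about it, so the tool is aligned. I'll descend and grip.

```bash
python3 -m handwheel '[{"dx":0,"dy":0,"dz":15,"twist":0,"gripper":-0.2},{"dx":0,"dy":0,"dz":15,"twist":0,"gripper":-0.2},{"dx":0,"dy":0,"dz":15,"twist":0,"gripper":-0.2},{"dx":0,"dy":0,"dz":15,"twist":0,"gripper":-0.2},{"dx":0,"dy":0,"dz":15,"twist":0,"gripper":-0.2},{"dx":0,"dy":0,"dz":16,"twist":0,"gripper":-0.2},{"dx":0,"dy":0,"dz":0,"twist":0,"gripper":-0.2}]'
python3 -m handwheel '[{"dx":0,"dy":0,"dz":0,"twist":0,"gripper":0.8},{"dx":0,"dy":0,"dz":0,"twist":0,"gripper":0.8},{"dx":0,"dy":0,"dz":0,"twist":0,"gripper":0.8},{"dx":0,"dy":0,"dz":0,"twist":0,"gripper":0.8},{"dx":0,"dy":0,"dz":0,"twist":0,"gripper":0.8},{"dx":0,"dy":0,"dz":0,"twist":0,"gripper":0.8}]' 60
python3 - <<'E'
from h import *
look("side","pics/s3.png")
E
```

```text
time_s: 2.92
position: [0.5252, 0.2052, 0.1653]
tcp_rot: [0.732, 0.682, -0.002, -0.001]
contact_force: [-0.6, 0.0, -0.7]
finger_gap: 0.0515
time_s: 3.42
position: [0.5249, 0.2058, 0.1694]
tcp_rot: [0.733, 0.681, -0.001, -0.001]
contact_force: [-19.2, -0.6, 6.5]
finger_gap: 0.0283
pos [0.5249 0.2058 0.1694] yang -4.2 rot [ 0.7326  0.6807 -0.001  -0.001 ] gap 0.0283 j [0.24 0.16 1.56 0.   1.43 0.31] t 3.42 F [-19.2  -0.6   6.5]
```

View pics/s3.png

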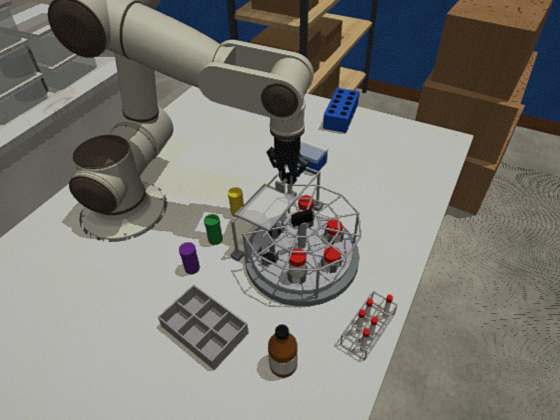

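```bash
python3 -m handwheel '[{"dx":8,"dy":0,"dz":0,"twist":0,"gripper":0.8},{"dx":12,"dy":0,"dz":0,"twist":0,"gripper":0.8},{"dx":12,"dy":0,"dz":0,"twist":0,"gripper":0.8},{"dx":12,"dy":0,"dz":0,"twist":0,"gripper":0.8},{"dx":12,"dy":0,"dz":0,"twist":0,"gripper":0.8},{"dx":12,"dy":0,"dz":0,"twist":0,"gripper":0.8},{"dx":12,"dy":0,"dz":0,"twist":0,"gripper":0.8},{"dx":12,"dy":0,"dz":0,"twist":0,"gripper":0.8},{"dx":12,"dy":0,"dz":0,"twist":0,"gripper":0.8},{"dx":12,"dy":0,"dz":0,"twist":0,"gripper":0.8},{"dx":12,"dy":0,"dz":0,"twist":0,"gripper":0.8},{"dx":8,"dy":0,"dz":0,"twist":0,"gripper":0.8},{"dx":4,"dy":0,"dz":0,"twist":0,"gripper":0.8},{"dx":0,"dy":0,"dz":0,"twist":0,"gripper":0.8}]'
```

```text
time_s: 4.63
position: [0.5363, 0.3453, 0.1695]
tcp_rot: [0.733, 0.681, -0.001, 0.0]
contact_force: [-8.9, -3.5, 2.3]
finger_gap: 0.0286
```

```bash
python3 -m handwheel '[{"dx":2,"dy":0,"dz":0,"twist":0,"gripper":0.8},{"dx":0,"dy":0,"dz":0,"twist":0,"gripper":0.8},{"dx":0,"dy":0,"dz":0,"twist":0,"gripper":0.8}]'
python3 -m handwheel '[{"dx":0,"dy":0,"dz":0,"twist":0,"gripper":-0.2},{"dx":0,"dy":0,"dz":0,"twist":0,"gripper":-0.2},{"dx":0,"dy":0,"dz":0,"twist":0,"gripper":-0.2},{"dx":0,"dy":0,"dz":-20,"twist":0,"gripper":-0.2},{"dx":0,"dy":0,"dz":-30,"twist":0,"gripper":-0.2},{"dx":0,"dy":0,"dz":-30,"twist":0,"gripper":-0.2},{"dx":0,"dy":0,"dz":-20,"twist":0,"gripper":-0.2},{"dx":0,"dy":0,"dz":0,"twist":0,"gripper":-0.2}]'
python3 - <<'E'
from h import *
look("wrist","pics/w4.png");look("top","pics/t4.png")
E
```

```text
time_s: 4.88
position: [0.5363, 0.3454, 0.1694]
tcp_rot: [0.733, 0.68, -0.002, 0.001]
contact_force: [-12.9, -18.4, 6.2]
finger_gap: 0.028
time_s: 5.55
position: [0.5381, 0.3478, 0.2739]
tcp_rot: [0.733, 0.68, 0.003, 0.001]
contact_force: [0.6, 0.1, -0.8]
finger_gap: 0.0512
pos [0.5381 0.3478 0.2739] yang -4.29 rot [0.733  0.6802 0.0035 0.001 ] gap 0.0512 j [0.45 0.28 1.2  0.   1.66 0.53] t 5.55 F [ 0.6  0.1 -0.8]
pos [0.5378 0.3476 0.2713] yang -4.29 rot [7.331e-01 6.802e-01 2.300e-03 7.000e-04] gap 0.0513 j [0.45 0.28 1.21 0.   1.65 0.53] t 5.6 F [ 0.1  0.1 -0.6]
```

View pics/w4.png

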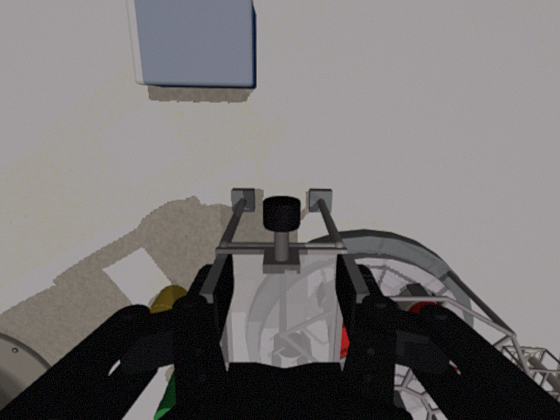

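View pics/t4.png

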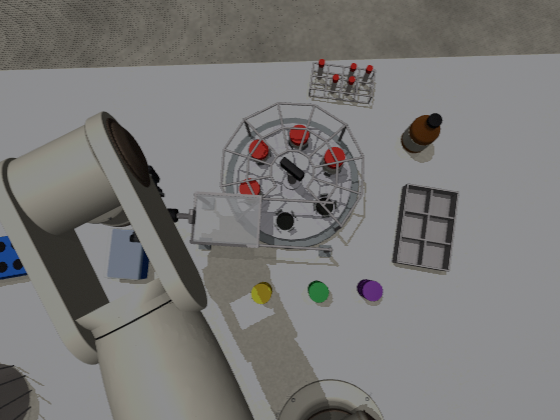

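The cover reached its stop (18 N on the last pull) and the window is clear. The bays at top-view (285,220) and (325,205) are empty. I'll go above the handle.

```bash
python3 -m handwheel '[{"dx":-26,"dy":11.5,"dz":0,"twist":0,"gripper":-0.2},{"dx":-26,"dy":11.5,"dz":0,"twist":0,"gripper":-0.2},{"dx":-26,"dy":11.5,"dz":0,"twist":0,"gripper":-0.2},{"dx":-26,"dy":11.5,"dz":0,"twist":0,"gripper":-0.2},{"dx":-26,"dy":11.5,"dz":0,"twist":0,"gripper":-0.2},{"dx":-26,"dy":11.5,"dz":0,"twist":0,"gripper":-0.2},{"dx":-26,"dy":11.5,"dz":0,"twist":0,"gripper":-0.2},{"dx":-26,"dy":11.5,"dz":0,"twist":0,"gripper":-0.2},{"dx":-26,"dy":11.5,"dz":0,"twist":0,"gripper":-0.2},{"dx":-26,"dy":11.5,"dz":0,"twist":0,"gripper":-0.2},{"dx":0,"dy":0,"dz":0,"twist":6.5,"gripper":-0.2},{"dx":0,"dy":0,"dz":0,"twist":6.5,"gripper":-0.2},{"dx":0,"dy":0,"dz":0,"twist":6.5,"gripper":-0.2},{"dx":0,"dy":0,"dz":0,"twist":6.5,"gripper":-0.2},{"dx":0,"dy":0,"dz":0,"twist":6.5,"gripper":-0.2},{"dx":0,"dy":0,"dz":0,"twist":6.5,"gripper":-0.2},{"dx":0,"dy":0,"dz":0,"twist":0,"gripper":-0.2}]'
python3 - <<'E'
from h import *
c,im=look("wrist","pics/w5.png");print(proj(c,(.634,.0806,.197)))
E
```

```text
time_s: 7.07
position: [0.6319, 0.0792, 0.2672]
tcp_rot: [0.919, 0.393, -0.001, -0.0]
contact_force: [0.3, 0.3, -0.9]
finger_gap: 0.0513
pos [0.6319 0.0792 0.2672] yang -43.66 rot [ 9.193e-01  3.935e-01 -7.000e-04 -3.000e-04] gap 0.0513 j [ 0.    0.27  1.22 -0.    1.65  0.77] t 7.07 F [ 0.3  0.3 -0.9]
[285.23101531 214.13553362]
```

View pics/w5.png

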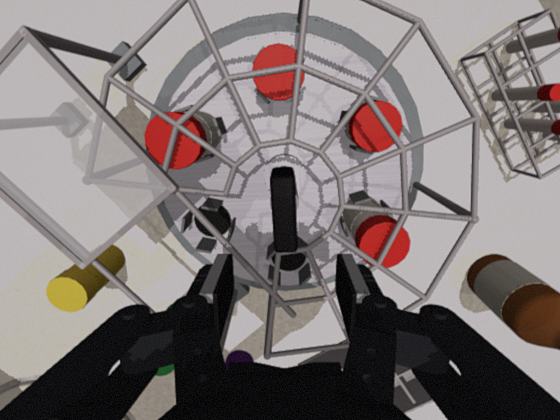

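Run:
```python
from h import *
a=cv2.imread("pics/w5.png")[150:280,230:340]; cv2.imwrite("pics/w5c.png",cv2.resize(cv2.convertScaleAbs(a,alpha=2.5),None,fx=4.5,fy=4.5,interpolation=cv2.INTER_CUBIC))
```

```text
(no output)
```

View pics/w5c.png

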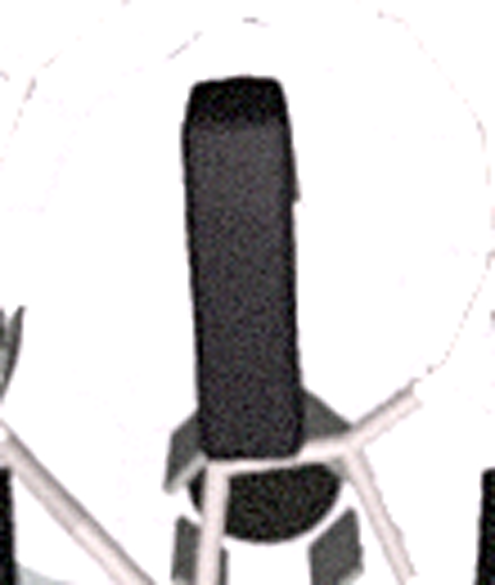

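Run:
```python
from h import *
c=np.load("pics/w5.png.npy",allow_pickle=True).item()
P=[atz(c,(230+u/4.5,150+v/4.5),.197) for u,v in[(187,127),(290,125),(300,447),(203,455)]]
P=np.array(P);print(P.round(4),P.mean(0)); a=(P[0]+P[1])/2-(P[2]+P[3])/2; print(np.linalg.norm(a),np.degrees(np.arctan2(a[1],a[0])))
ax=P.mean(0)
# top caps
ct=env.calibration("top")
for p,z in [((250,186.5),.145),((334.5,155),.145),((298.8,133),.105),((258.3,148),.105)]:
    q=atz(ct,p,z)-ax; print(q[:2],np.hypot(*q[:2]),np.degrees(np.arctan2(q[1],q[0])))
for p,z in [((278,68),.105),((376,124),.105),((171,139),.145),((386,242),.145)]:
    q=atz(c,p,z)-ax; print("w",q[:2],np.hypot(*q[:2]),np.degrees(np.arctan2(q[1],q[0])))
# rails far/near: yaw from wrist image2
c2=np.load("pics/w2.png.npy",allow_pickle=True).item()
q=[atz(c2,p,.156) for p in[(211,90),(222,250),(354,90),(343,250)]]
for i,j in((1,0),(3,2)):
    d=q[i]-q[j];print("yaw",np.degrees(np.arctan2(d[1],d[0]))+90)
print(np.array(q).round(4))
```

```text
[[0.6454 0.1063 0.197 ]
 [0.6571 0.0955 0.197 ]
 [0.6209 0.0545 0.197 ]
 [0.6082 0.0646 0.197 ]] [0.63291194 0.08023328 0.197     ]
0.05526696344461025 48.46100489402715
[-0.03064362  0.09731474] 0.1020254376201027 107.47879087777632
[ 0.03802963 -0.0982284 ] 0.10533314479250827 -68.83583148173312
[ 0.10466134 -0.01870259] 0.10631924771812029 -10.131602604908323
[0.07009233 0.07987086] 0.10626518403364325 48.73075912339782
w [0.07008892 0.08192205] 0.10781316654761859 49.45114911416001
w [ 0.10315123 -0.01697878] 0.10453925481322314 -9.347121279385899
w [-0.0344985   0.10082259] 0.10656144054061495 108.88942550112999
w [ 0.03706731 -0.09683492] 0.10368696604233091 -69.05372170723686
yaw -4.675722689798974
yaw -5.073603777165303
[[0.4788 0.2982 0.156 ]
 [0.4682 0.1688 0.156 ]
 [0.584  0.2894 0.156 ]
 [0.5725 0.1601 0.156 ]]
```

The handle is at about (0.6335, 0.0805) and 49.5°, and the tall jars are at about 109° and -69.5°. The window direction is 175.3°. I'll grip the bar and turn it +66°.

```bash
python3 -m handwheel '[{"dx":2,"dy":0.5,"dz":0,"twist":-2.7,"gripper":-0.2},{"dx":0,"dy":0,"dz":15,"twist":0,"gripper":-0.2},{"dx":0,"dy":0,"dz":20,"twist":0,"gripper":-0.2},{"dx":0,"dy":0,"dz":20,"twist":0,"gripper":-0.2},{"dx":0,"dy":0,"dz":20,"twist":0,"gripper":-0.2},{"dx":0,"dy":0,"dz":15,"twist":0,"gripper":-0.2},{"dx":0,"dy":0,"dz":7,"twist":0,"gripper":-0.2},{"dx":0,"dy":0,"dz":0,"twist":0,"gripper":0.9},{"dx":0,"dy":0,"dz":0,"twist":0,"gripper":0.9},{"dx":0,"dy":0,"dz":0,"twist":0,"gripper":0.9},{"dx":0,"dy":0,"dz":0,"twist":0,"gripper":0.9},{"dx":0,"dy":0,"dz":0,"twist":0,"gripper":0.9},{"dx":0,"dy":0,"dz":0,"twist":0,"gripper":0.9},{"dx":0,"dy":0,"dz":0,"twist":0,"gripper":0.9}]' 40
python3 -c "
from h import *
look('wrist','pics/w6.png')"
```

```text
time_s: 8.28
position: [0.6333, 0.0811, 0.1725]
tcp_rot: [0.908, 0.418, -0.0, -0.001]
contact_force: [-10.0, 5.3, 1.0]
finger_gap: 0.0169
pos [0.6333 0.0811 0.1725] yang -40.54 rot [ 9.083e-01  4.183e-01 -0.000e+00 -6.000e-04] gap 0.0169 j [0.01 0.31 1.37 0.   1.47 0.71] t 8.28 F [-10.    5.3   1. ]
```

View pics/w6.png

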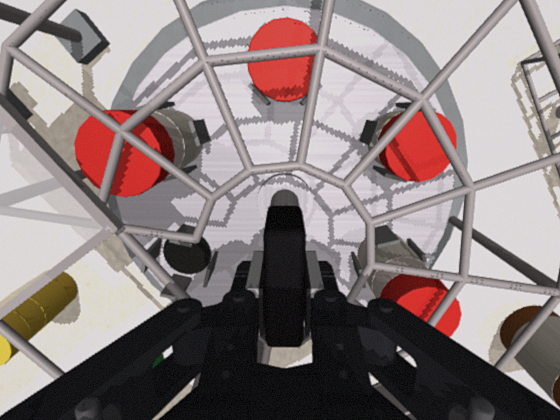

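The handle is held at 49.5°. I'll turn anticlockwise 66°, slowly.

```bash
python3 -m handwheel '[{"dx":0,"dy":0,"dz":0,"twist":-2,"gripper":0.9},{"dx":0,"dy":0,"dz":0,"twist":-4,"gripper":0.9},{"dx":0,"dy":0,"dz":0,"twist":-4,"gripper":0.9},{"dx":0,"dy":0,"dz":0,"twist":-4,"gripper":0.9},{"dx":0,"dy":0,"dz":0,"twist":-4,"gripper":0.9},{"dx":0,"dy":0,"dz":0,"twist":-4,"gripper":0.9},{"dx":0,"dy":0,"dz":0,"twist":-4,"gripper":0.9},{"dx":0,"dy":0,"dz":0,"twist":-4,"gripper":0.9},{"dx":0,"dy":0,"dz":0,"twist":-4,"gripper":0.9},{"dx":0,"dy":0,"dz":0,"twist":-4,"gripper":0.9},{"dx":0,"dy":0,"dz":0,"twist":-4,"gripper":0.9},{"dx":0,"dy":0,"dz":0,"twist":-4,"gripper":0.9},{"dx":0,"dy":0,"dz":0,"twist":-4,"gripper":0.9},{"dx":0,"dy":0,"dz":0,"twist":-4,"gripper":0.9},{"dx":0,"dy":0,"dz":0,"twist":-4,"gripper":0.9},{"dx":0,"dy":0,"dz":0,"twist":-4,"gripper":0.9},{"dx":0,"dy":0,"dz":0,"twist":-4,"gripper":0.9},{"dx":0,"dy":0,"dz":0,"twist":0,"gripper":0.9},{"dx":0,"dy":0,"dz":0,"twist":0,"gripper":0.9}]'
python3 -c "
from h import *
look('wrist','pics/w7.png')"
```

```text
time_s: 9.92
position: [0.6332, 0.0811, 0.1725]
tcp_rot: [0.534, 0.846, 0.0, -0.001]
contact_force: [-9.6, 5.1, 2.8]
finger_gap: 0.0172
pos [0.6332 0.0811 0.1725] yang 25.49 rot [ 5.337e-01  8.457e-01  2.000e-04 -6.000e-04] gap 0.0172 j [ 0.01  0.31  1.37  0.    1.47 -0.44] t 9.92 F [-9.6  5.1  2.8]
```

View pics/w7.png

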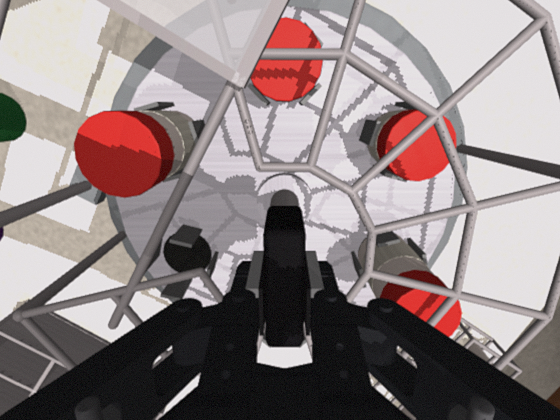

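The jar is now in the window, on the left of the picture between the rails. I'll release, lift and go above it.

```bash
python3 -m handwheel '[{"dx":0,"dy":0,"dz":0,"twist":0,"gripper":-0.2},{"dx":0,"dy":0,"dz":0,"twist":0,"gripper":-0.2},{"dx":0,"dy":0,"dz":0,"twist":0,"gripper":-0.2},{"dx":0,"dy":0,"dz":-25,"twist":0,"gripper":-0.2},{"dx":0,"dy":0,"dz":-25,"twist":0,"gripper":-0.2},{"dx":0,"dy":0,"dz":-25,"twist":0,"gripper":-0.2},{"dx":0,"dy":0,"dz":-25,"twist":0,"gripper":-0.2},{"dx":13,"dy":-22.6,"dz":0,"twist":0,"gripper":-1},{"dx":13,"dy":-22.6,"dz":0,"twist":0,"gripper":-1},{"dx":13,"dy":-22.6,"dz":0,"twist":0,"gripper":-1},{"dx":13,"dy":-22.6,"dz":0,"twist":0,"gripper":-1},{"dx":0,"dy":0,"dz":0,"twist":0,"gripper":-1}]'
python3 -m handwheel '[{"dx":0,"dy":0,"dz":0,"twist":-6,"gripper":-1},{"dx":0,"dy":0,"dz":0,"twist":-6,"gripper":-1},{"dx":0,"dy":0,"dz":0,"twist":-6,"gripper":-1},{"dx":0,"dy":0,"dz":0,"twist":-6,"gripper":-1},{"dx":0,"dy":0,"dz":0,"twist":-6,"gripper":-1},{"dx":0,"dy":0,"dz":0,"twist":-6,"gripper":-1},{"dx":0,"dy":0,"dz":0,"twist":-6,"gripper":-1},{"dx":0,"dy":0,"dz":0,"twist":-6,"gripper":-1},{"dx":0,"dy":0,"dz":0,"twist":-6,"gripper":-1},{"dx":0,"dy":0,"dz":0,"twist":-6,"gripper":-1},{"dx":0,"dy":0,"dz":0,"twist":0,"gripper":-1},{"dx":0,"dy":0,"dz":0,"twist":0,"gripper":-1}]'
python3 -c "
from h import *
c,i=look('wrist','pics/w8.png');print(proj(c,(.529,.089,.145)))
cs=env.calibration('side');im=env.camera('side');cv2.imwrite('pics/s8.png',im[:,:,::-1]);print(red(im));print(proj(cs,(.529,.089,.145)));print(red(i))"
```

```text
time_s: 10.97
position: [0.5269, 0.089, 0.2727]
tcp_rot: [0.534, 0.845, 0.0, 0.001]
contact_force: [-1.1, -0.3, 0.3]
finger_gap: 0.0857
time_s: 11.97
position: [0.5302, 0.0885, 0.2716]
tcp_rot: [0.042, 0.999, -0.0, 0.0]
contact_force: [0.2, -0.5, 0.6]
finger_gap: 0.0857
pos [0.5302 0.0885 0.2716] yang 85.18 rot [ 4.200e-02  9.991e-01 -1.000e-04  2.000e-04] gap 0.0857 j [ 0.02  0.06  1.46 -0.    1.62 -1.46] t 11.97 F [ 0.2 -0.5  0.6]
[285.93372327 197.1616168 ]
[([301.7, 211.2], [295, 205, 15, 14, 101]), ([270.3, 214.1], [263, 207, 16, 16, 202]), ([333.4, 235.3], [325, 218, 19, 34, 400])]
[270.83814582 211.78760966]
[([285.1, 192.8], [260, 166, 52, 54, 2156]), ([354.0, 223.4], [346, 208, 15, 29, 291]), ([361.5, 305.2], [343, 289, 40, 33, 872]), ([358.5, 325.9], [344, 320, 31, 11, 185]), ([285.2, 358.2], [271, 348, 29, 20, 455])]
```

View pics/w8.png

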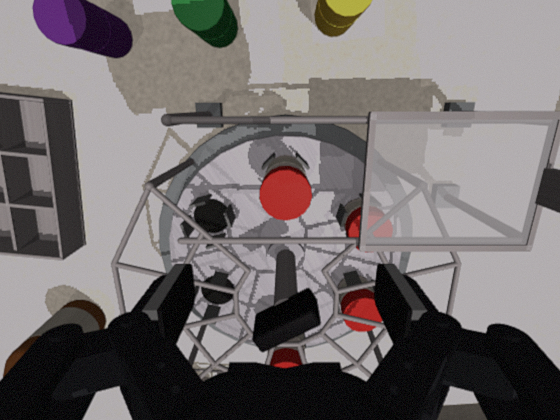

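View pics/s8.png

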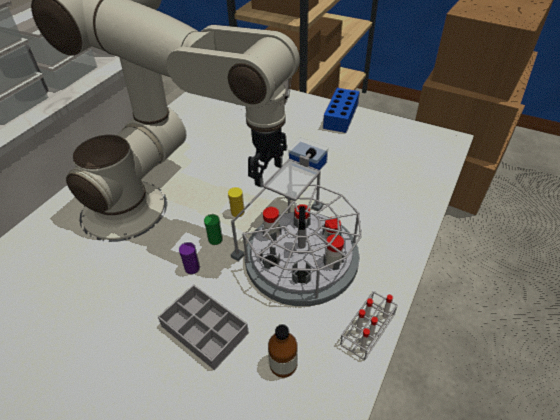

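```bash
python3 -c "
from h import *
c=np.load('pics/w8.png.npy',allow_pickle=True).item();cs=env.calibration('side')
print(atz(c,(285.5,193),.145), tri([(c,(285.5,193)),(cs,(270.3,213))]))
ct=env.calibration('top')
# tray rim corners
for p in [(406,184),(458,190),(447,270),(394,264)]: print(p,atz(ct,p,.05).round(4))
a=cv2.imread('pics/top0.png')[170:285,380:475];cv2.imwrite('pics/tray0c.png',cv2.resize(cv2.convertScaleAbs(a,alpha=1.8),None,fx=5,fy=5,interpolation=cv2.INTER_CUBIC))
"
```

```text
[0.5251137  0.08893594 0.145     ] (array([0.5268597 , 0.08890877, 0.13900348]), np.float64(0.0001253697430877299))
(406, 184) [ 0.6158 -0.2047  0.05  ]
(458, 190) [ 0.5975 -0.3326  0.05  ]
(447, 270) [ 0.401  -0.2921  0.05  ]
(394, 264) [ 0.4181 -0.1644  0.05  ]
```

View pics/tray0c.png

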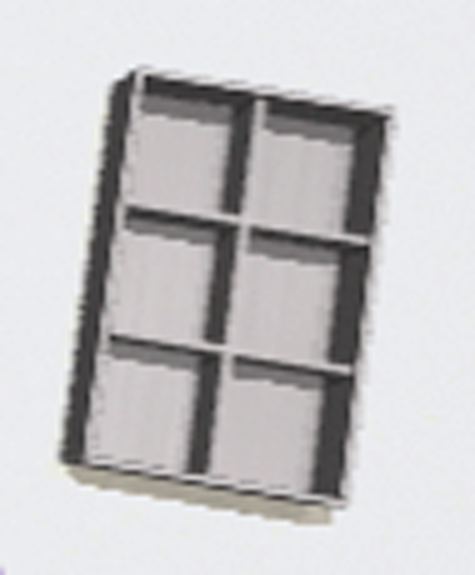

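The cap triangulates to about (0.526, 0.089) at 139–145 mm, so this is a tall jar, lined up within a degree. I'll descend with the jaws part open to clear the cover edge.

```bash
python3 -m handwheel '[{"dx":3,"dy":0,"dz":20,"twist":0,"gripper":-0.65},{"dx":0,"dy":0,"dz":25,"twist":0,"gripper":-0.65},{"dx":0,"dy":0,"dz":25,"twist":0,"gripper":-0.65},{"dx":0,"dy":0,"dz":20,"twist":0,"gripper":-0.65},{"dx":0,"dy":0,"dz":15,"twist":0,"gripper":-0.65},{"dx":0,"dy":0,"dz":0,"twist":0,"gripper":-0.65}]'
python3 -c "
from h import *
c,i=look('wrist','pics/w9.png')"
```

```text
time_s: 12.57
position: [0.5257, 0.0887, 0.1634]
tcp_rot: [0.042, 0.999, -0.0, -0.002]
contact_force: [-0.5, 0.0, -0.2]
finger_gap: 0.0702
pos [0.5257 0.0887 0.1634] yang 85.23 rot [ 4.160e-02  9.991e-01 -2.000e-04 -2.100e-03] gap 0.0702 j [ 0.02  0.1   1.63 -0.    1.41 -1.46] t 12.57 F [-0.5  0.  -0.2]
```

View pics/w9.png

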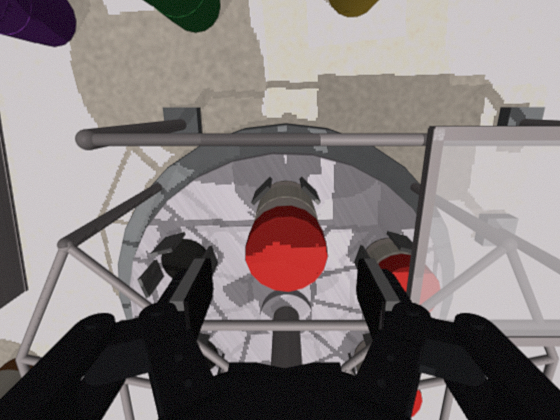

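```bash
python3 -m handwheel '[{"dx":0,"dy":0,"dz":15,"twist":0,"gripper":-0.65},{"dx":0,"dy":0,"dz":15,"twist":0,"gripper":-0.65},{"dx":0,"dy":0,"dz":12,"twist":0,"gripper":-0.65},{"dx":0,"dy":0,"dz":8,"twist":0,"gripper":-0.65},{"dx":0,"dy":0,"dz":0,"twist":0,"gripper":-0.65},{"dx":0,"dy":0,"dz":0,"twist":0,"gripper":0.4},{"dx":0,"dy":0,"dz":0,"twist":0,"gripper":0.4},{"dx":0,"dy":0,"dz":0,"twist":0,"gripper":0.4},{"dx":0,"dy":0,"dz":0,"twist":0,"gripper":0.4},{"dx":0,"dy":0,"dz":0,"twist":0,"gripper":0.4},{"dx":0,"dy":0,"dz":0,"twist":0,"gripper":0.4}]' 40
python3 -c "
from h import *
c,i=look('wrist','pics/w10.png')"
```

```text
time_s: 13.53
position: [0.5274, 0.0888, 0.1174]
tcp_rot: [0.04, 0.999, -0.0, 0.001]
contact_force: [-0.9, -0.1, 6.4]
finger_gap: 0.047
pos [0.5274 0.0888 0.1174] yang 85.36 rot [ 4.050e-02  9.992e-01 -0.000e+00  9.000e-04] gap 0.047 j [ 0.02  0.13  1.69 -0.    1.31 -1.47] t 13.53 F [-0.9 -0.1  6.4]
```

View pics/w10.png

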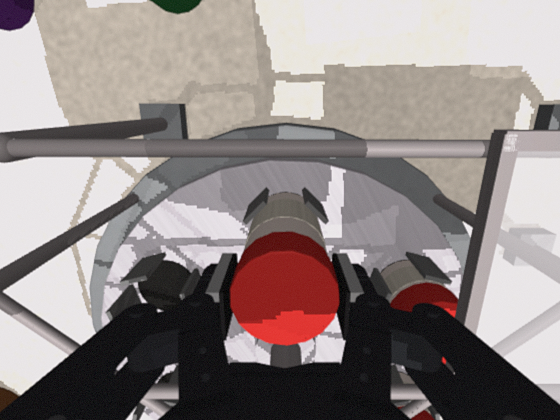

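The jar is held at a gap of 47 mm. I'll lift it straight up.

```bash
python3 -m handwheel '[{"dx":0,"dy":0,"dz":-5,"twist":0,"gripper":0.4},{"dx":0,"dy":0,"dz":-10,"twist":0,"gripper":0.4},{"dx":0,"dy":0,"dz":-15,"twist":0,"gripper":0.4},{"dx":0,"dy":0,"dz":-20,"twist":0,"gripper":0.4},{"dx":0,"dy":0,"dz":-20,"twist":0,"gripper":0.4},{"dx":0,"dy":0,"dz":-20,"twist":0,"gripper":0.4},{"dx":0,"dy":0,"dz":-20,"twist":0,"gripper":0.4},{"dx":0,"dy":0,"dz":-15,"twist":0,"gripper":0.4},{"dx":0,"dy":0,"dz":-10,"twist":0,"gripper":0.4},{"dx":0,"dy":0,"dz":-5,"twist":0,"gripper":0.4},{"dx":0,"dy":0,"dz":0,"twist":0,"gripper":0.4}]'
python3 -c "
from h import *
c,i=look('wrist','pics/w11.png');look('top','pics/t11.png');look('side','pics/s11.png')"
```

```text
time_s: 14.5
position: [0.5271, 0.0888, 0.2573]
tcp_rot: [0.04, 0.999, -0.0, 0.001]
contact_force: [0.1, 0.4, -2.5]
finger_gap: 0.0466
pos [0.5271 0.0888 0.2573] yang 85.37 rot [ 4.040e-02  9.992e-01 -0.000e+00  6.000e-04] gap 0.0466 j [ 0.02  0.06  1.49 -0.    1.6  -1.47] t 14.5 F [ 0.1  0.4 -2.5]
pos [0.5268 0.0888 0.2562] yang 85.37 rot [ 0.0404  0.9992 -0.     -0.    ] gap 0.0466 j [ 0.02  0.06  1.49 -0.    1.59 -1.47] t 14.55 F [-0.3  0.3 -3.3]
pos [0.5267 0.0888 0.2556] yang 85.36 rot [ 4.050e-02  9.992e-01 -1.000e-04 -5.000e-04] gap 0.0465 j [ 0.02  0.06  1.49 -0.    1.59 -1.47] t 14.6 F [-0.2 -0.1 -2.9]
```

View pics/t11.png

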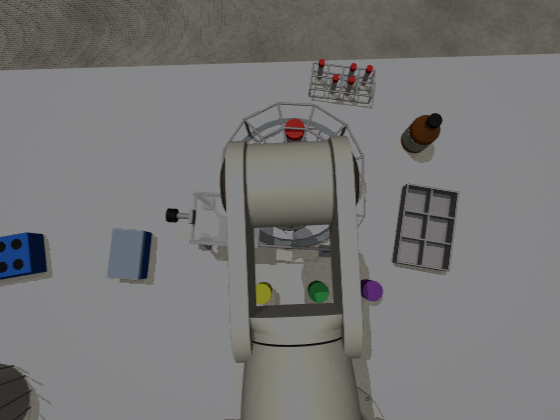

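View pics/s11.png

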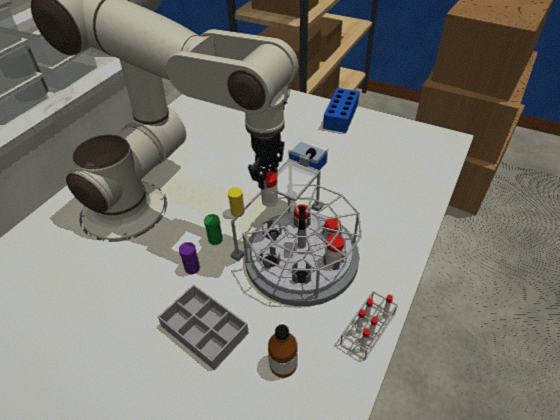

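```bash
python3 -c "
from h import *
ct=env.calibration('top');cs=env.calibration('side')
P=lambda u,v:(380+u/5,170+v/5)
x=[atz(ct,P(*p),.05) for p in[(137,72),(393,108),(347,503),(88,465)]];print(np.round(x,4),np.mean(x,0))
a=(x[0]+x[1]-x[2]-x[3])/2;print(np.linalg.norm(a),np.degrees(np.arctan2(a[1],a[0])),np.linalg.norm(x[0]-x[1]))
k=[atz(ct,P(*p),.05) for p in[(243,220),(229,351)]];print(np.round(k,4),np.mean(k,0),np.linalg.norm(k[0]-k[1]))
c=np.mean(k,0);print(proj(cs,c))
a=cv2.imread('pics/s11.png')[275:375,145:260];cv2.imwrite('pics/tray1c.png',cv2.resize(cv2.convertScaleAbs(a,alpha=1.5),None,fx=5,fy=5,interpolation=cv2.INTER_CUBIC))
"
```

```text
[[ 0.6147 -0.2081  0.05  ]
 [ 0.5935 -0.3338  0.05  ]
 [ 0.3994 -0.2978  0.05  ]
 [ 0.4203 -0.1733  0.05  ]] [ 0.50697956 -0.25326424  0.05      ]
0.19743027363957225 -10.318071659115864 0.1274367547053003
[[ 0.5391 -0.2561  0.05  ]
 [ 0.4745 -0.2453  0.05  ]] [ 0.50682035 -0.25071303  0.05      ] 0.06551552510970633
[202.0785634  318.54939084]
```

View pics/tray1c.png

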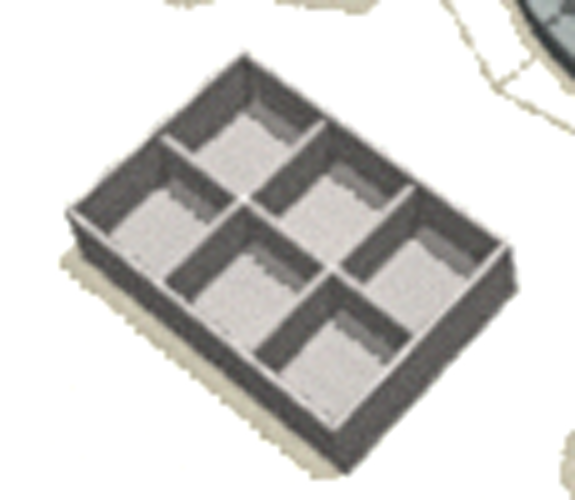

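The tray centre is about (0.507, -0.251) at -10°. I'll carry the jar above the (+65, +31) compartment and look again there.

```bash
python3 -m handwheel '[{"dx":-3,"dy":-10,"dz":0,"twist":0,"gripper":0.4},{"dx":-5,"dy":-20,"dz":0,"twist":0,"gripper":0.4},{"dx":-5,"dy":-24,"dz":0,"twist":0,"gripper":0.4},{"dx":-6,"dy":-24,"dz":0,"twist":0,"gripper":0.4},{"dx":-6,"dy":-24,"dz":0,"twist":0,"gripper":0.4},{"dx":-6,"dy":-24,"dz":0,"twist":0,"gripper":0.4},{"dx":-6,"dy":-24,"dz":0,"twist":0,"gripper":0.4},{"dx":-6,"dy":-24,"dz":0,"twist":0,"gripper":0.4},{"dx":-6,"dy":-24,"dz":0,"twist":0,"gripper":0.4},{"dx":-6,"dy":-24,"dz":0,"twist":0,"gripper":0.4},{"dx":-6,"dy":-24,"dz":0,"twist":0,"gripper":0.4},{"dx":-5,"dy":-24,"dz":0,"twist":0,"gripper":0.4},{"dx":-5,"dy":-20,"dz":0,"twist":0,"gripper":0.4},{"dx":-3,"dy":-15,"dz":0,"twist":0,"gripper":0.4},{"dx":-1,"dy":-10,"dz":0,"twist":2.6,"gripper":0.4},{"dx":0,"dy":0,"dz":0,"twist":2.6,"gripper":0.4},{"dx":0,"dy":0,"dz":0,"twist":0,"gripper":0.4},{"dx":0,"dy":0,"dz":0,"twist":0,"gripper":0.4}]'
python3 -c "
from h import *
c,i=look('wrist','pics/w12.png');look('side','pics/s12.png');
print(proj(c,(.5764,-.2316,.05)),proj(c,(.507,-.251,.05)))"
```

```text
time_s: 16.15
position: [0.576, -0.2313, 0.2559]
tcp_rot: [0.085, 0.996, 0.0, -0.0]
contact_force: [0.1, -1.3, -3.1]
finger_gap: 0.0467
pos [ 0.576  -0.2313  0.2559] yang 80.24 rot [ 8.510e-02  9.964e-01  1.000e-04 -3.000e-04] gap 0.0467 j [-0.51  0.24  1.28 -0.    1.62 -1.91] t 16.15 F [ 0.1 -1.3 -3.1]
pos [ 0.5761 -0.2311  0.256 ] yang 80.27 rot [ 8.480e-02  9.964e-01  1.000e-04 -2.000e-04] gap 0.0471 j [-0.51  0.24  1.28 -0.    1.62 -1.91] t 16.2 F [-0.5  0.6 -2.5]
[284.93967738 179.31197652] [256.24267939 120.16222536]
```

View pics/w12.png

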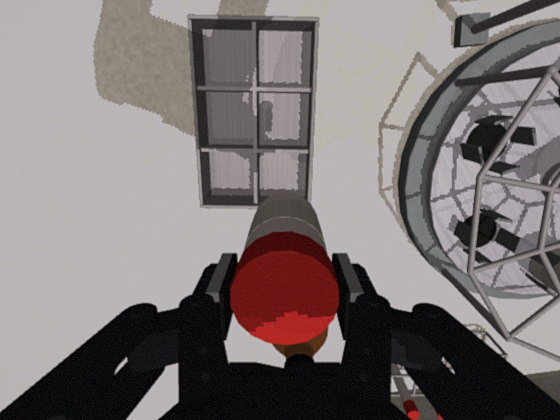

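View pics/s12.png

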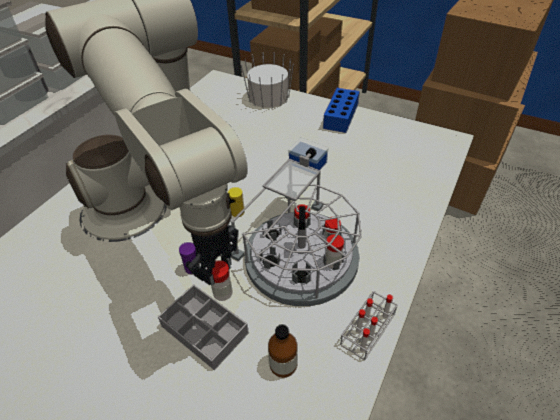

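```bash
python3 -c "
from h import *
c=np.load('pics/w12.png.npy',allow_pickle=True).item();cs=env.calibration('side')
k=[atz(c,p,.05) for p in[(257,88.5),(256,148),(256,204),(257,20),(310,147),(201,150)]];print(np.round(k,4))
m=(k[0]+k[1])/2;print(m)
d=k[2]-k[3];print('ang',np.degrees(np.arctan2(d[1],d[0])),np.linalg.norm(d));d=k[4]-k[5];print('angy',np.degrees(np.arctan2(d[1],d[0]))-90,np.linalg.norm(d))
print(tri([(c,(256.5,118.2)),(cs,(202.5,321.5))]))
u=d/np.linalg.norm(d);x=np.array([u[1],-u[0],0]);print('target',m+.065*x+.031*u)
"
```

```text
[[ 0.4758 -0.2439  0.05  ]
 [ 0.5361 -0.2571  0.05  ]
 [ 0.5997 -0.2699  0.05  ]
 [ 0.4139 -0.2315  0.05  ]
 [ 0.5452 -0.1981  0.05  ]
 [ 0.5278 -0.3176  0.05  ]]
[ 0.5059443  -0.25052081  0.05      ]
ang -11.683300343387543 0.1897527402868152
angy -8.257145150572782 0.12068855157844455
(array([ 0.50558684, -0.25139833,  0.03534441]), np.float64(0.00033459877604876054))
target [ 0.57472257 -0.22917721  0.05      ]
```

```bash
cat >> h.py <<'E'
def tray_pts(cx,cy,a,z):
    a=np.radians(a);R=np.array([[np.cos(a),-np.sin(a)],[np.sin(a),np.cos(a)]])
    L=[((-100,-65),(100,-65)),((-100,0),(100,0)),((-100,65),(100,65))]+[((x,-65),(x,65)) for x in(-100,-32.5,32.5,100)]
    return [[np.r_[R@(np.array(p)/1000)+[cx,cy],z] for p in l] for l in L]
def overlay(img,cal,box,sc,lines,fn,gain=1.5):
    u0,v0,u1,v1=box
    a=cv2.resize(cv2.convertScaleAbs(img[v0:v1,u0:u1],alpha=gain),None,fx=sc,fy=sc,interpolation=cv2.INTER_CUBIC)
    for l in lines:
        p=[tuple(int(round(w)) for w in ((proj(cal,q)-[u0,v0]+.5)*sc)) for q in l];cv2.line(a,p[0],p[1],(0,255,0),1)
    cv2.imwrite(fn,a)
E
python3 -c "
from h import *
c=np.load('pics/w12.png.npy',allow_pickle=True).item()
for z in(.05,):
  L=tray_pts(.506,-.251,-10,z)
  overlay(cv2.imread('pics/w12.png'),c,(180,0,340,220),2.6,L,'pics/o1.png')
  overlay(cv2.imread('pics/s12.png'),env.calibration('side'),(145,275,260,375),4,L,'pics/o2.png')
a=cv2.imread('pics/o1.png');b=cv2.imread('pics/o2.png');h=max(a.shape[0],b.shape[0])
f=lambda q:cv2.copyMakeBorder(q,0,h-q.shape[0],0,0,0);o=np.hstack([f(a),f(b)]);print(o.shape);cv2.imwrite('pics/o12.png',cv2.resize(o,None,fx=.87,fy=.87) if o.shape[1]>800 else o)
"
```

```text
(572, 876, 3)
```

View pics/o12.png

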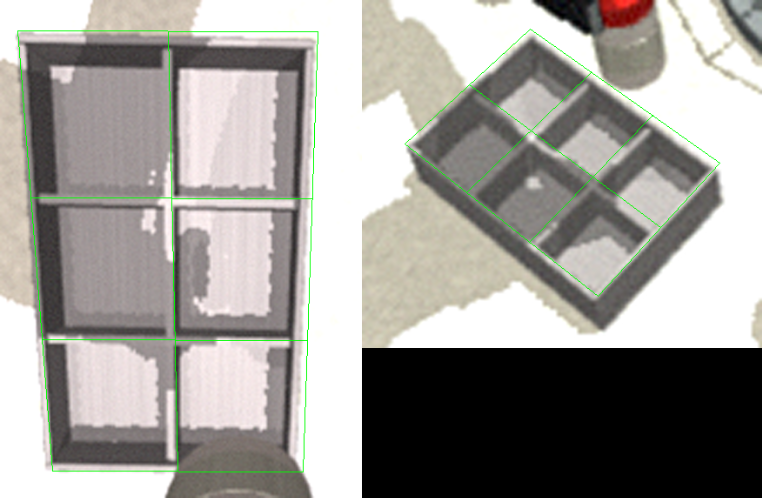

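The overlay fits within about 2 mm, and the tray is turned slightly more, about -11°. I'll correct 2 mm, come down to just above the rim and look.

```bash
python3 -m handwheel '[{"dx":0,"dy":-2.3,"dz":10,"twist":1,"gripper":0.4},{"dx":0,"dy":0,"dz":20,"twist":0,"gripper":0.4},{"dx":0,"dy":0,"dz":20,"twist":0,"gripper":0.4},{"dx":0,"dy":0,"dz":20,"twist":0,"gripper":0.4},{"dx":0,"dy":0,"dz":20,"twist":0,"gripper":0.4},{"dx":0,"dy":0,"dz":20,"twist":0,"gripper":0.4},{"dx":0,"dy":0,"dz":10,"twist":0,"gripper":0.4},{"dx":0,"dy":0,"dz":6,"twist":0,"gripper":0.4},{"dx":0,"dy":0,"dz":0,"twist":0,"gripper":0.4},{"dx":0,"dy":0,"dz":0,"twist":0,"gripper":0.4}]'
python3 -c "
from h import *
c,i=look('wrist','pics/w13.png');look('side','pics/s13.png')
L=tray_pts(.506,-.2515,-11,.05)
overlay(cv2.imread('pics/w13.png'),c,(0,0,560,420),1,L,'pics/o3.png')
a=cv2.imread('pics/s13.png')[255:375,145:280];cv2.imwrite('pics/s13c.png',cv2.resize(a,None,fx=4.5,fy=4.5,interpolation=cv2.INTER_CUBIC))
"
```

```text
time_s: 17.08
position: [0.576, -0.2336, 0.131]
tcp_rot: [0.094, 0.996, -0.0, 0.0]
contact_force: [-0.3, -0.1, -2.0]
finger_gap: 0.0467
pos [ 0.576  -0.2336  0.131 ] yang 79.17 rot [ 9.440e-02  9.955e-01 -2.000e-04  3.000e-04] gap 0.0467 j [-0.51  0.3   1.46 -0.    1.38 -1.89] t 17.08 F [-0.3 -0.1 -2. ]
pos [ 0.5762 -0.2337  0.1314] yang 79.17 rot [ 9.440e-02  9.955e-01 -3.000e-04  7.000e-04] gap 0.047 j [-0.51  0.3   1.46 -0.    1.38 -1.89] t 17.13 F [-0.6 -0.2 -2.2]
```

View pics/o3.png

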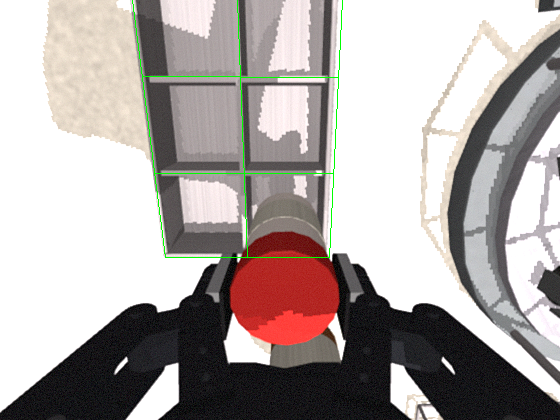

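View pics/s13c.png

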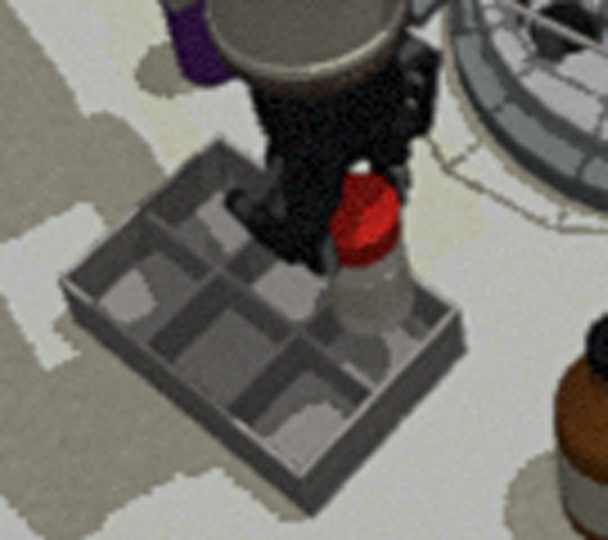

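```bash
python3 -m handwheel '[{"dx":0,"dy":-0.5,"dz":10,"twist":0,"gripper":0.4},{"dx":0,"dy":0,"dz":12,"twist":0,"gripper":0.4},{"dx":0,"dy":0,"dz":12,"twist":0,"gripper":0.4},{"dx":0,"dy":0,"dz":8,"twist":0,"gripper":0.4},{"dx":0,"dy":0,"dz":5,"twist":0,"gripper":0.4},{"dx":0,"dy":0,"dz":4,"twist":0,"gripper":0.4},{"dx":0,"dy":0,"dz":3,"twist":0,"gripper":0.4},{"dx":0,"dy":0,"dz":2,"twist":0,"gripper":0.4},{"dx":0,"dy":0,"dz":0,"twist":0,"gripper":0.4},{"dx":0,"dy":0,"dz":0,"twist":0,"gripper":0.4}]'
```

```text
time_s: 18.02
position: [0.5758, -0.2341, 0.0746]
tcp_rot: [0.094, 0.996, -0.0, 0.0]
contact_force: [-0.3, -0.4, -1.7]
finger_gap: 0.0468
```

```bash
python3 -m handwheel '[{"dx":0,"dy":0,"dz":1,"twist":0,"gripper":0.4},{"dx":0,"dy":0,"dz":1,"twist":0,"gripper":0.4},{"dx":0,"dy":0,"dz":1,"twist":0,"gripper":0.4},{"dx":0,"dy":0,"dz":1,"twist":0,"gripper":0.4},{"dx":0,"dy":0,"dz":0,"twist":0,"gripper":0.4}]'
```

```text
time_s: 18.43
position: [0.5762, -0.2341, 0.0715]
tcp_rot: [0.094, 0.996, -0.0, 0.001]
contact_force: [-1.5, 1.6, 11.0]
finger_gap: 0.0468
```

The jar is on the floor of the compartment (11 N up). I'll release and lift.

```bash
python3 -m handwheel '[{"dx":0,"dy":0,"dz":-1,"twist":0,"gripper":0.1},{"dx":0,"dy":0,"dz":0,"twist":0,"gripper":-0.2},{"dx":0,"dy":0,"dz":0,"twist":0,"gripper":-0.6},{"dx":0,"dy":0,"dz":0,"twist":0,"gripper":-0.6},{"dx":0,"dy":0,"dz":-5,"twist":0,"gripper":-0.6},{"dx":0,"dy":0,"dz":-15,"twist":0,"gripper":-0.6},{"dx":0,"dy":0,"dz":-25,"twist":0,"gripper":-0.6},{"dx":0,"dy":0,"dz":-30,"twist":0,"gripper":-0.6},{"dx":0,"dy":0,"dz":-30,"twist":0,"gripper":-0.6},{"dx":0,"dy":0,"dz":-30,"twist":0,"gripper":-0.6},{"dx":0,"dy":0,"dz":-30,"twist":0,"gripper":-0.6},{"dx":0,"dy":0,"dz":-30,"twist":0,"gripper":-0.6},{"dx":0,"dy":0,"dz":0,"twist":0,"gripper":-0.6}]'
python3 -c "
from h import *
c,i=look('wrist','pics/w14.png');look('side','pics/s14.png')
a=cv2.imread('pics/s14.png')[255:375,145:280];cv2.imwrite('pics/s14c.png',cv2.resize(a,None,fx=4.5,fy=4.5,interpolation=cv2.INTER_CUBIC))
"
```

```text
time_s: 19.52
position: [0.5767, -0.2346, 0.2732]
tcp_rot: [0.094, 0.996, -0.002, 0.004]
contact_force: [0.2, -0.5, 1.7]
finger_gap: 0.0681
pos [ 0.5767 -0.2346  0.2732] yang 79.17 rot [ 0.0944  0.9955 -0.0017  0.0038] gap 0.0681 j [-0.51  0.24  1.25 -0.    1.64 -1.89] t 19.52 F [ 0.2 -0.5  1.7]
pos [ 0.5764 -0.2344  0.27  ] yang 79.17 rot [ 0.0944  0.9955 -0.0011  0.0025] gap 0.0682 j [-0.51  0.24  1.26 -0.    1.64 -1.89] t 19.57 F [ 0.9 -0.1 -0.8]
```

View pics/w14.png

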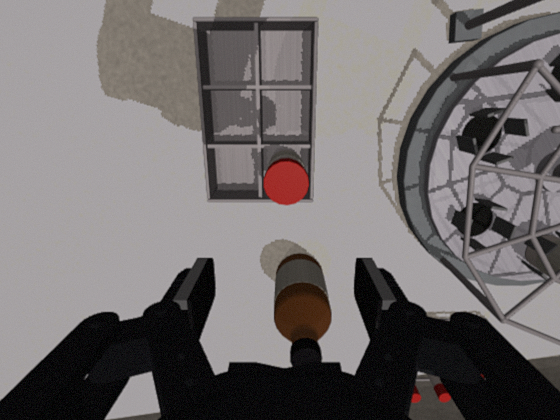

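View pics/s14c.png

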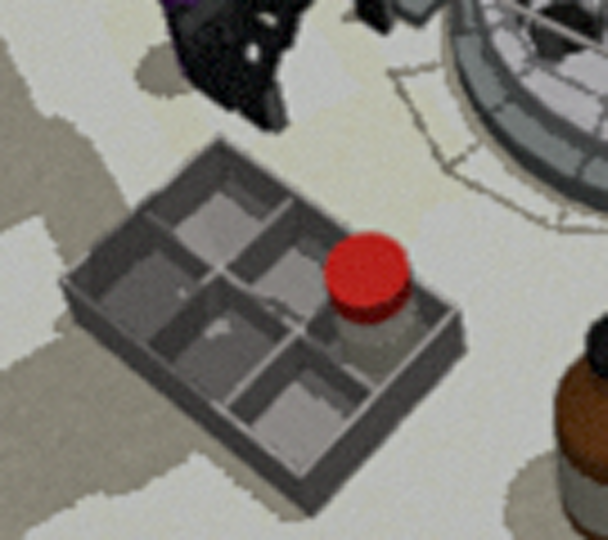

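The first jar stands upright in its own compartment; the cap is at (286,182) in the wrist view. I'm going back to the handle.

```bash
python3 -m handwheel '[{"dx":0,"dy":15,"dz":0,"twist":0,"gripper":-0.2},{"dx":0,"dy":25,"dz":0,"twist":0,"gripper":-0.2},{"dx":0,"dy":28,"dz":0,"twist":0,"gripper":-0.2},{"dx":0,"dy":28,"dz":0,"twist":0,"gripper":-0.2},{"dx":1,"dy":28,"dz":0,"twist":0,"gripper":-0.2},{"dx":1,"dy":28,"dz":0,"twist":0,"gripper":-0.2},{"dx":1,"dy":28,"dz":0,"twist":0,"gripper":-0.2},{"dx":0.5,"dy":28,"dz":0,"twist":0,"gripper":-0.2},{"dx":0,"dy":28,"dz":0,"twist":0,"gripper":-0.2},{"dx":0,"dy":28,"dz":0,"twist":0,"gripper":-0.2},{"dx":0,"dy":28,"dz":0,"twist":0,"gripper":-0.2},{"dx":0,"dy":18,"dz":0,"twist":0,"gripper":-0.2},{"dx":0,"dy":10.5,"dz":0,"twist":0,"gripper":-0.2},{"dx":0,"dy":0,"dz":0,"twist":0,"gripper":-0.2}]'
python3 -m handwheel '[{"dx":0,"dy":0,"dz":0,"twist":6.7,"gripper":-0.2},{"dx":0,"dy":0,"dz":0,"twist":6.7,"gripper":-0.2},{"dx":0,"dy":0,"dz":0,"twist":6.7,"gripper":-0.2},{"dx":0,"dy":0,"dz":0,"twist":6.7,"gripper":-0.2},{"dx":0,"dy":0,"dz":0,"twist":6.7,"gripper":-0.2},{"dx":0,"dy":0,"dz":0,"twist":6.7,"gripper":-0.2},{"dx":0,"dy":0,"dz":0,"twist":6.7,"gripper":-0.2},{"dx":0,"dy":0,"dz":0,"twist":6.7,"gripper":-0.2},{"dx":0,"dy":0,"dz":0,"twist":0,"gripper":-0.2},{"dx":0,"dy":0,"dz":0,"twist":0,"gripper":-0.2}]'
python3 -c "
from h import *
c,i=look('wrist','pics/w15.png');print(proj(c,(.6333,.081,.197)))"
```

```text
time_s: 20.78
position: [0.6322, 0.0837, 0.265]
tcp_rot: [0.093, 0.996, 0.0, -0.001]
contact_force: [0.8, -0.4, -0.4]
finger_gap: 0.0513
time_s: 21.62
position: [0.6323, 0.0807, 0.2658]
tcp_rot: [0.532, 0.847, -0.0, -0.0]
contact_force: [0.1, -0.8, 0.6]
finger_gap: 0.0509
pos [0.6323 0.0807 0.2658] yang 25.74 rot [ 5.319e-01  8.468e-01 -3.000e-04 -3.000e-04] gap 0.0509 j [ 0.01  0.27  1.22 -0.    1.65 -0.44] t 21.62 F [ 0.1 -0.8  0.6]
[287.62978178 219.59869593]
```

View pics/w15.png

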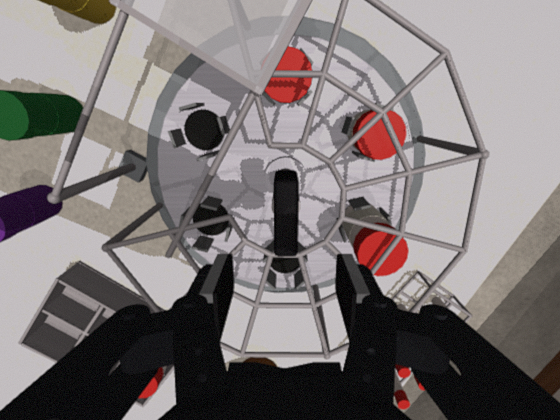

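The handle is aligned at (286,215). The remaining tall jar is at (381,250), diametrically opposite the now empty window bay. I'll grip.

```bash
python3 -m handwheel '[{"dx":0,"dy":1,"dz":10,"twist":0,"gripper":-0.2},{"dx":0,"dy":0,"dz":20,"twist":0,"gripper":-0.2},{"dx":0,"dy":0,"dz":20,"twist":0,"gripper":-0.2},{"dx":0,"dy":0,"dz":20,"twist":0,"gripper":-0.2},{"dx":0,"dy":0,"dz":15,"twist":0,"gripper":-0.2},{"dx":0,"dy":0,"dz":8,"twist":0,"gripper":-0.2},{"dx":0,"dy":0,"dz":0,"twist":0,"gripper":0.9},{"dx":0,"dy":0,"dz":0,"twist":0,"gripper":0.9},{"dx":0,"dy":0,"dz":0,"twist":0,"gripper":0.9},{"dx":0,"dy":0,"dz":0,"twist":0,"gripper":0.9},{"dx":0,"dy":0,"dz":0,"twist":0,"gripper":0.9},{"dx":0,"dy":0,"dz":0,"twist":0,"gripper":0.9},{"dx":0,"dy":0,"dz":0,"twist":0,"gripper":0.9}]' 40
python3 -m handwheel '[{"dx":0,"dy":0,"dz":0,"twist":2,"gripper":0.9},{"dx":0,"dy":0,"dz":0,"twist":5,"gripper":0.9},{"dx":0,"dy":0,"dz":0,"twist":5,"gripper":0.9},{"dx":0,"dy":0,"dz":0,"twist":5,"gripper":0.9},{"dx":0,"dy":0,"dz":0,"twist":5,"gripper":0.9},{"dx":0,"dy":0,"dz":0,"twist":5,"gripper":0.9},{"dx":0,"dy":0,"dz":0,"twist":5,"gripper":0.9},{"dx":0,"dy":0,"dz":0,"twist":5,"gripper":0.9},{"dx":0,"dy":0,"dz":0,"twist":5,"gripper":0.9},{"dx":0,"dy":0,"dz":0,"twist":5,"gripper":0.9},{"dx":0,"dy":0,"dz":0,"twist":5,"gripper":0.9},{"dx":0,"dy":0,"dz":0,"twist":5,"gripper":0.9},{"dx":0,"dy":0,"dz":0,"twist":5,"gripper":0.9},{"dx":0,"dy":0,"dz":0,"twist":5,"gripper":0.9},{"dx":0,"dy":0,"dz":0,"twist":5,"gripper":0.9},{"dx":0,"dy":0,"dz":0,"twist":5,"gripper":0.9},{"dx":0,"dy":0,"dz":0,"twist":5,"gripper":0.9},{"dx":0,"dy":0,"dz":0,"twist":5,"gripper":0.9},{"dx":0,"dy":0,"dz":0,"twist":3,"gripper":0.9},{"dx":0,"dy":0,"dz":0,"twist":0,"gripper":0.9}]'
python3 -c "
from h import *
look('wrist','pics/w16.png')"
```

```text
time_s: 22.75
position: [0.633, 0.0815, 0.1743]
tcp_rot: [0.533, 0.846, -0.0, 0.0]
contact_force: [-8.3, -3.2, 0.4]
finger_gap: 0.0172
time_s: 24.42
position: [0.6335, 0.0813, 0.1744]
tcp_rot: [0.976, 0.219, 0.0, 0.001]
contact_force: [-2.9, -4.9, -0.9]
finger_gap: 0.0168
pos [0.6335 0.0813 0.1744] yang -64.66 rot [9.756e-01 2.194e-01 3.000e-04 6.000e-04] gap 0.0168 j [ 0.01  0.31  1.36 -0.    1.47  1.14] t 24.42 F [-2.9 -4.9 -0.9]
```

View pics/w16.png

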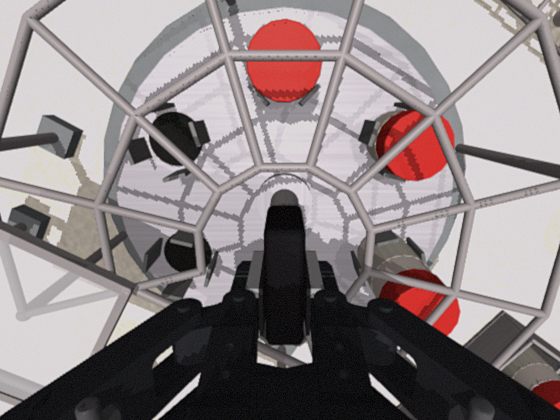

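The carousel has followed through 90°. Another 90° to go.

```bash
python3 -m handwheel '[{"dx":0,"dy":0,"dz":0,"twist":2,"gripper":0.9},{"dx":0,"dy":0,"dz":0,"twist":5,"gripper":0.9},{"dx":0,"dy":0,"dz":0,"twist":5,"gripper":0.9},{"dx":0,"dy":0,"dz":0,"twist":5,"gripper":0.9},{"dx":0,"dy":0,"dz":0,"twist":5,"gripper":0.9},{"dx":0,"dy":0,"dz":0,"twist":5,"gripper":0.9},{"dx":0,"dy":0,"dz":0,"twist":5,"gripper":0.9},{"dx":0,"dy":0,"dz":0,"twist":5,"gripper":0.9},{"dx":0,"dy":0,"dz":0,"twist":5,"gripper":0.9},{"dx":0,"dy":0,"dz":0,"twist":5,"gripper":0.9},{"dx":0,"dy":0,"dz":0,"twist":5,"gripper":0.9},{"dx":0,"dy":0,"dz":0,"twist":5,"gripper":0.9},{"dx":0,"dy":0,"dz":0,"twist":5,"gripper":0.9},{"dx":0,"dy":0,"dz":0,"twist":5,"gripper":0.9},{"dx":0,"dy":0,"dz":0,"twist":5,"gripper":0.9},{"dx":0,"dy":0,"dz":0,"twist":5,"gripper":0.9},{"dx":0,"dy":0,"dz":0,"twist":5,"gripper":0.9},{"dx":0,"dy":0,"dz":0,"twist":5,"gripper":0.9},{"dx":0,"dy":0,"dz":0,"twist":3,"gripper":0.9},{"dx":0,"dy":0,"dz":0,"twist":0,"gripper":0.9}]'
python3 -c "
from h import *
look('wrist','pics/w17.png')"
```

```text
time_s: 26.13
position: [0.6334, 0.0808, 0.1744]
tcp_rot: [0.845, -0.535, 0.001, 0.001]
contact_force: [-3.7, -9.0, -0.1]
finger_gap: 0.0174
pos [0.6334 0.0808 0.1744] yang -154.68 rot [ 8.449e-01 -5.349e-01  6.000e-04  7.000e-04] gap 0.0174 j [ 0.01  0.31  1.36 -0.    1.47  2.71] t 26.13 F [-3.7 -9.  -0.1]
```

View pics/w17.png

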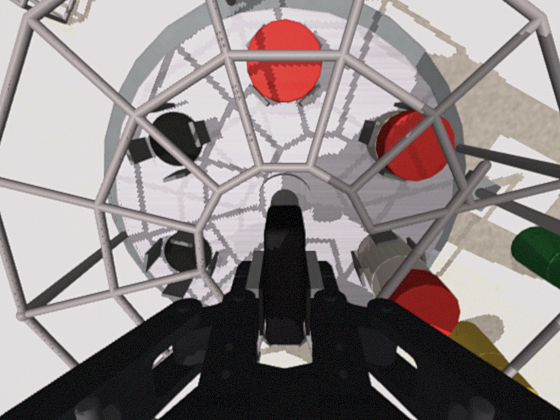

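The tall jar is now in the window. I'll release, lift and move over it.

```bash
python3 -m handwheel '[{"dx":0,"dy":0,"dz":0,"twist":0,"gripper":-0.2},{"dx":0,"dy":0,"dz":0,"twist":0,"gripper":-0.2},{"dx":0,"dy":0,"dz":0,"twist":0,"gripper":-0.2},{"dx":0,"dy":0,"dz":-25,"twist":0,"gripper":-0.2},{"dx":0,"dy":0,"dz":-25,"twist":0,"gripper":-0.2},{"dx":0,"dy":0,"dz":-25,"twist":0,"gripper":-0.2},{"dx":0,"dy":0,"dz":-22,"twist":0,"gripper":-0.2},{"dx":-13.2,"dy":23.2,"dz":0,"twist":0,"gripper":-0.65},{"dx":-13.2,"dy":23.2,"dz":0,"twist":0,"gripper":-0.65},{"dx":-13.2,"dy":23.2,"dz":0,"twist":0,"gripper":-0.65},{"dx":-13.2,"dy":23.2,"dz":0,"twist":0,"gripper":-0.65},{"dx":0,"dy":0,"dz":0,"twist":0,"gripper":-0.65}]'
python3 -m handwheel '[{"dx":0,"dy":0,"dz":0,"twist":-6,"gripper":-0.65},{"dx":0,"dy":0,"dz":0,"twist":-6,"gripper":-0.65},{"dx":0,"dy":0,"dz":0,"twist":-6,"gripper":-0.65},{"dx":0,"dy":0,"dz":0,"twist":-6,"gripper":-0.65},{"dx":0,"dy":0,"dz":0,"twist":-6,"gripper":-0.65},{"dx":0,"dy":0,"dz":0,"twist":-6,"gripper":-0.65},{"dx":0,"dy":0,"dz":0,"twist":-6,"gripper":-0.65},{"dx":0,"dy":0,"dz":0,"twist":-6,"gripper":-0.65},{"dx":0,"dy":0,"dz":0,"twist":-6,"gripper":-0.65},{"dx":0,"dy":0,"dz":0,"twist":-6,"gripper":-0.65},{"dx":0,"dy":0,"dz":0,"twist":0,"gripper":-0.65},{"dx":0,"dy":0,"dz":0,"twist":0,"gripper":-0.65}]'
python3 -c "
from h import *
c,i=look('wrist','pics/w18.png');print(proj(c,(.527,.089,.145)))
cs=env.calibration('side');im=env.camera('side');cv2.imwrite('pics/s18.png',im[:,:,::-1]);print(red(im));print(red(i))"
```

```text
time_s: 27.18
position: [0.5238, 0.0901, 0.2716]
tcp_rot: [0.846, -0.533, 0.0, -0.0]
contact_force: [-1.0, -0.3, -0.1]
finger_gap: 0.0707
time_s: 28.18
position: [0.5272, 0.0895, 0.2705]
tcp_rot: [0.999, -0.04, 0.0, -0.0]
contact_force: [-0.4, 0.1, -0.6]
finger_gap: 0.0706
pos [0.5272 0.0895 0.2705] yang -94.61 rot [ 9.992e-01 -4.020e-02  2.000e-04 -0.000e+00] gap 0.0706 j [ 0.02  0.06  1.46 -0.    1.62  1.68] t 28.18 F [-0.4  0.1 -0.6]
[283.75672017 197.03215253]
[([270.3, 214.1], [263, 207, 16, 16, 201]), ([269.1, 251.0], [261, 243, 16, 17, 210]), ([300.9, 266.7], [293, 258, 17, 18, 238]), ([219.8, 318.2], [211, 309, 19, 20, 309])]
[([385.0, 15.5], [358, 0, 57, 37, 1627]), ([373.5, 127.4], [351, 108, 49, 43, 1465]), ([395.8, 141.1], [387, 128, 16, 23, 123]), ([284.0, 193.8], [258, 167, 53, 54, 2203])]
```

View pics/w18.png

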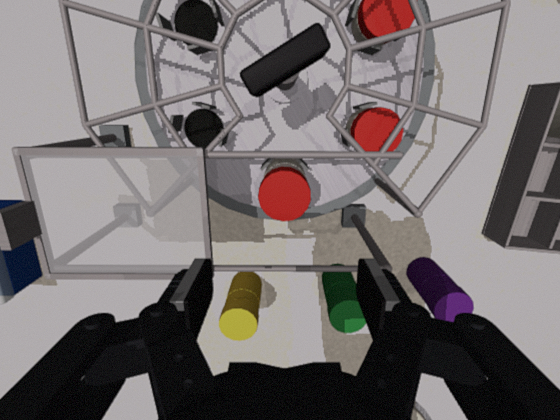

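View pics/s18.png

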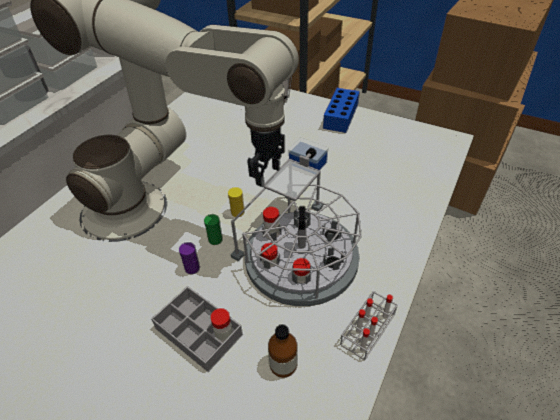

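The second tall jar is in the window at wrist (284,194). Its side-view centroid is identical to the first jar's there, so it has the same position and height. The side view also shows the tray has been nudged, so I'll re-measure it after the pick.

```bash
python3 -m handwheel '[{"dx":0,"dy":0.5,"dz":20,"twist":0,"gripper":-0.65},{"dx":0,"dy":0,"dz":25,"twist":0,"gripper":-0.65},{"dx":0,"dy":0,"dz":25,"twist":0,"gripper":-0.65},{"dx":0,"dy":0,"dz":25,"twist":0,"gripper":-0.65},{"dx":0,"dy":0,"dz":20,"twist":0,"gripper":-0.65},{"dx":0,"dy":0,"dz":15,"twist":0,"gripper":-0.65},{"dx":0,"dy":0,"dz":12,"twist":0,"gripper":-0.65},{"dx":0,"dy":0,"dz":8,"twist":0,"gripper":-0.65},{"dx":0,"dy":0,"dz":3,"twist":0,"gripper":-0.65},{"dx":0,"dy":0,"dz":0,"twist":0,"gripper":-0.65}]'
python3 -m handwheel '[{"dx":0,"dy":0,"dz":0,"twist":0,"gripper":0.4},{"dx":0,"dy":0,"dz":0,"twist":0,"gripper":0.4},{"dx":0,"dy":0,"dz":0,"twist":0,"gripper":0.4},{"dx":0,"dy":0,"dz":0,"twist":0,"gripper":0.4},{"dx":0,"dy":0,"dz":0,"twist":0,"gripper":0.4},{"dx":0,"dy":0,"dz":0,"twist":0,"gripper":0.4}]' 40
python3 -c "
from h import *
c,i=look('wrist','pics/w19.png')"
```

```text
time_s: 29.12
position: [0.5269, 0.089, 0.1171]
tcp_rot: [0.999, -0.039, -0.0, 0.0]
contact_force: [-0.1, -0.3, -0.5]
finger_gap: 0.0701
time_s: 29.62
position: [0.5274, 0.0889, 0.1184]
tcp_rot: [0.999, -0.039, 0.001, 0.0]
contact_force: [-0.4, 0.3, 6.9]
finger_gap: 0.0467
pos [0.5274 0.0889 0.1184] yang -94.44 rot [ 9.992e-01 -3.870e-02  9.000e-04  0.000e+00] gap 0.0467 j [ 0.02  0.13  1.69 -0.    1.32  1.67] t 29.62 F [-0.4  0.3  6.9]
```

View pics/w19.png

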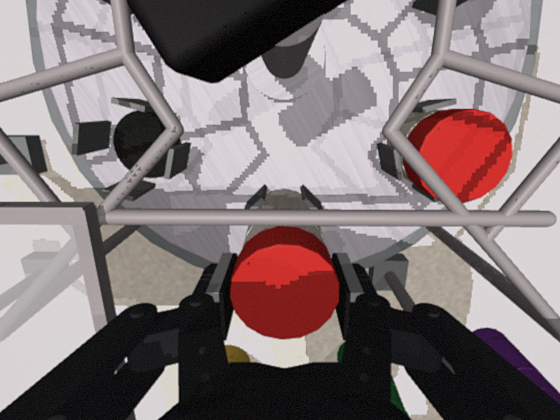

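The jar is held, and the handle is well clear of the camera. I'll lift.

```bash
python3 -m handwheel '[{"dx":0,"dy":0,"dz":-5,"twist":0,"gripper":0.4},{"dx":0,"dy":0,"dz":-10,"twist":0,"gripper":0.4},{"dx":0,"dy":0,"dz":-15,"twist":0,"gripper":0.4},{"dx":0,"dy":0,"dz":-20,"twist":0,"gripper":0.4},{"dx":0,"dy":0,"dz":-20,"twist":0,"gripper":0.4},{"dx":0,"dy":0,"dz":-20,"twist":0,"gripper":0.4},{"dx":0,"dy":0,"dz":-20,"twist":0,"gripper":0.4},{"dx":0,"dy":0,"dz":-15,"twist":0,"gripper":0.4},{"dx":0,"dy":0,"dz":-10,"twist":0,"gripper":0.4},{"dx":0,"dy":0,"dz":-5,"twist":0,"gripper":0.4},{"dx":0,"dy":0,"dz":0,"twist":0,"gripper":0.4}]'
python3 -c "
from h import *
look('top','pics/t20.png');look('side','pics/s20.png')
ct=env.calibration('top')
L=tray_pts(.506,-.2515,-11,.05)
overlay(cv2.imread('pics/t20.png'),ct,(380,165,475,290),4,L,'pics/o4.png')
overlay(cv2.imread('pics/s20.png'),env.calibration('side'),(140,270,255,385),3.5,L,'pics/o5.png')
a=cv2.imread('pics/o4.png');b=cv2.imread('pics/o5.png');h=max(a.shape[0],b.shape[0])
f=lambda q:cv2.copyMakeBorder(q,0,h-q.shape[0],0,0,0);o=np.hstack([f(a),f(b)]);print(o.shape);cv2.imwrite('pics/o45.png',o)
"
```

```text
time_s: 30.58
position: [0.5271, 0.089, 0.2583]
tcp_rot: [0.999, -0.039, 0.001, -0.0]
contact_force: [0.6, -0.7, -1.7]
finger_gap: 0.0467
pos [0.5271 0.089  0.2583] yang -94.43 rot [ 9.993e-01 -3.870e-02  7.000e-04 -0.000e+00] gap 0.0467 j [ 0.02  0.06  1.49 -0.    1.6   1.67] t 30.58 F [ 0.6 -0.7 -1.7]
pos [0.5268 0.089  0.2572] yang -94.44 rot [ 0.9993 -0.0387  0.      0.    ] gap 0.0469 j [ 0.02  0.06  1.49 -0.    1.6   1.67] t 30.63 F [ 0.1 -0.2 -2. ]
(500, 782, 3)
```

View pics/o45.png

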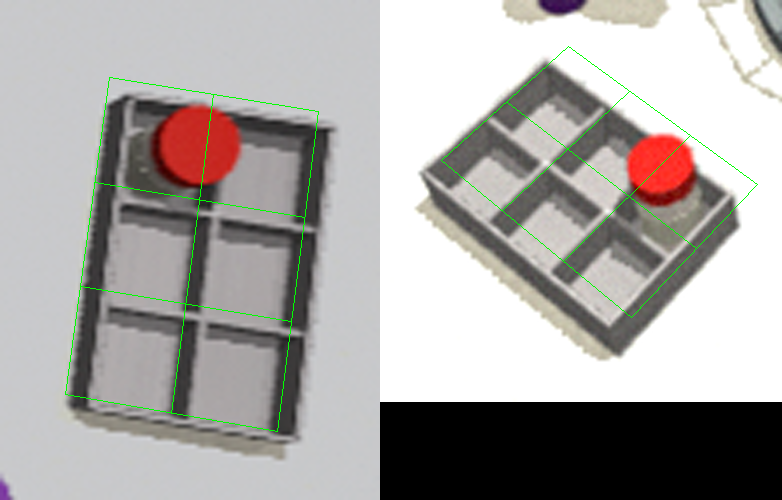

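The tray was shifted by about (-13, -7) mm and is now near (0.493, -0.2585), with its angle about the same; the jar inside still stands. I'll carry the second jar above compartment (-65, +31) and check there.

```bash
python3 -m handwheel '[{"dx":-2,"dy":10,"dz":0,"twist":0,"gripper":0.4},{"dx":-4,"dy":20,"dz":0,"twist":0,"gripper":0.4},{"dx":-5,"dy":24,"dz":0,"twist":0,"gripper":0.4},{"dx":-5.4,"dy":24,"dz":0,"twist":0,"gripper":0.4},{"dx":-5.5,"dy":24,"dz":0,"twist":0,"gripper":0.4},{"dx":-5.5,"dy":24,"dz":0,"twist":0,"gripper":0.4},{"dx":-5.5,"dy":24,"dz":0,"twist":0,"gripper":0.4},{"dx":-5.5,"dy":24,"dz":0,"twist":0,"gripper":0.4},{"dx":-5.5,"dy":24,"dz":0,"twist":0,"gripper":0.4},{"dx":-5.5,"dy":24,"dz":0,"twist":0,"gripper":0.4},{"dx":-5.5,"dy":24,"dz":0,"twist":0,"gripper":0.4},{"dx":-5,"dy":24,"dz":0,"twist":0,"gripper":0.4},{"dx":-4,"dy":20,"dz":0,"twist":0,"gripper":0.4},{"dx":-3,"dy":14,"dz":0,"twist":0,"gripper":0.4},{"dx":-1.5,"dy":7,"dz":0,"twist":0,"gripper":0.4},{"dx":0,"dy":0,"dz":0,"twist":3.3,"gripper":0.4},{"dx":0,"dy":0,"dz":0,"twist":3.3,"gripper":0.4},{"dx":0,"dy":0,"dz":0,"twist":0,"gripper":0.4},{"dx":0,"dy":0,"dz":0,"twist":0,"gripper":0.4}]'
python3 -c "
from h import *
c,i=look('wrist','pics/w21.png');look('side','pics/s21.png')
L=tray_pts(.4927,-.2585,-11,.05)
overlay(cv2.imread('pics/w21.png'),c,(0,0,560,420),1.4,L,'pics/o6.png')
"
```

```text
time_s: 32.27
position: [0.4344, -0.2156, 0.2569]
tcp_rot: [0.995, -0.095, -0.0, -0.0]
contact_force: [0.9, 0.4, -1.4]
finger_gap: 0.0471
pos [ 0.4344 -0.2156  0.2569] yang -100.92 rot [ 9.955e-01 -9.520e-02 -3.000e-04 -1.000e-04] gap 0.0471 j [-0.62 -0.05  1.59 -0.    1.6   1.14] t 32.27 F [ 0.9  0.4 -1.4]
pos [ 0.4345 -0.2156  0.2571] yang -100.9 rot [ 9.955e-01 -9.500e-02 -2.000e-04 -1.000e-04] gap 0.0469 j [-0.62 -0.05  1.59 -0.    1.6   1.14] t 32.32 F [-0.2 -0.3 -0.7]
```

View pics/o6.png

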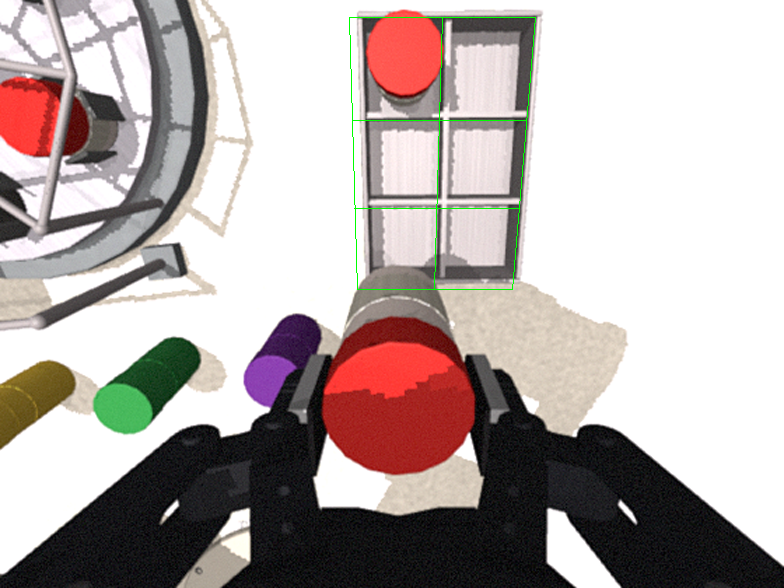

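View pics/s21.png

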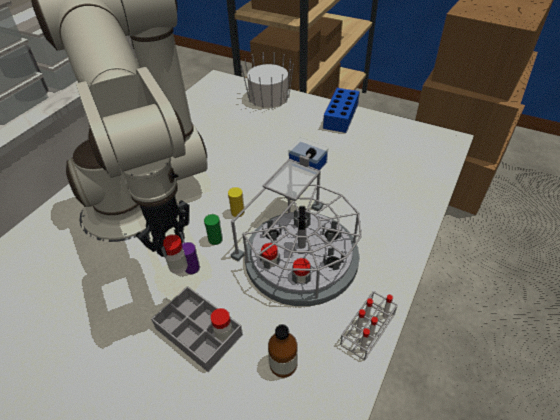

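```bash
python3 -c "
from h import *
c=np.load('pics/w21.png.npy',allow_pickle=True).item();ct=env.calibration('top')
P=lambda u,v:(u/1.4-.5,v/1.4-.5)
k=[atz(c,P(*p),.05) for p in[(445.5,115),(441.5,202),(359,118),(526,114),(364,203),(521,201),(358,13),(541,14),(367,281),(520,281)]];print(np.round(k,4))
print('cen',(k[0]+k[1])/2, 'corners mean',np.mean(k[6:],0))
d=k[0]-k[1];print(np.degrees(np.arctan2(d[1],d[0])),np.linalg.norm(d))
d=(k[6]+k[7]-k[8]-k[9])/2;print(np.degrees(np.arctan2(d[1],d[0])),np.linalg.norm(d))
t=[atz(ct,p,.05) for p in[(431.5,219.5),(428.7,245.5)]];print(np.round(t,4),np.mean(t,0))
"
```

```text
[[ 0.5271 -0.2701  0.05  ]
 [ 0.4646 -0.2569  0.05  ]
 [ 0.5374 -0.2064  0.05  ]
 [ 0.5164 -0.3289  0.05  ]
 [ 0.4755 -0.1967  0.05  ]
 [ 0.4534 -0.3185  0.05  ]
 [ 0.6042 -0.2206  0.05  ]
 [ 0.5793 -0.3459  0.05  ]
 [ 0.4122 -0.1854  0.05  ]
 [ 0.3879 -0.3107  0.05  ]]
cen [ 0.49586181 -0.26348486  0.05      ] corners mean [ 0.49588776 -0.26565087  0.05      ]
-11.919368635684844 0.06390872250272561
-10.40715572152119 0.1949308106559011
[[ 0.5253 -0.2624  0.05  ]
 [ 0.4614 -0.2516  0.05  ]] [ 0.49333392 -0.2569869   0.05      ]
```

```bash
python3 -c "
from h import *
L=tray_pts(.4945,-.263,-11,.05)
c=np.load('pics/w21.png.npy',allow_pickle=True).item()
overlay(cv2.imread('pics/t20.png'),env.calibration('top'),(380,165,475,290),4,L,'pics/o4.png')
overlay(cv2.imread('pics/w21.png'),c,(235,0,395,210),2.4,L,'pics/o5.png')
a=cv2.imread('pics/o4.png');b=cv2.imread('pics/o5.png');h=max(a.shape[0],b.shape[0])
f=lambda q:cv2.copyMakeBorder(q,0,h-q.shape[0],0,0,0);o=np.hstack([f(a),f(b)]);print(o.shape);cv2.imwrite('pics/o46.png',o)
"
```

```text
(504, 764, 3)
```

View pics/o46.png

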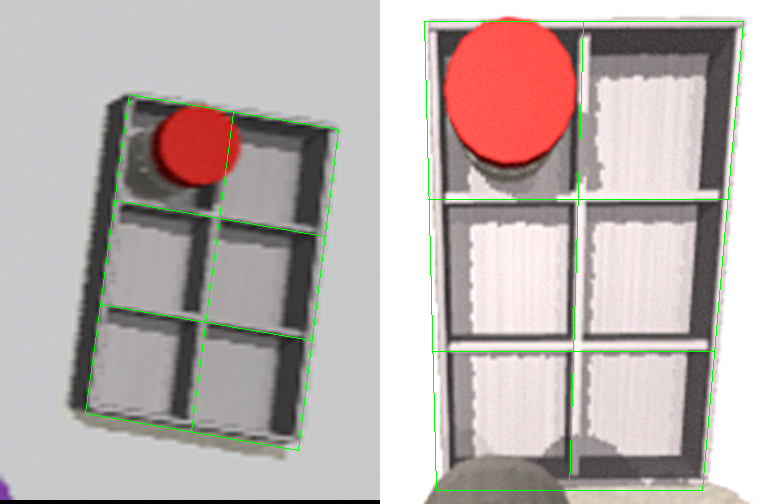

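The overlay agrees in both views to about 1–2 mm. I'm shifting to the target (0.437, -0.220), coming down to just above the rim and looking.

```bash
python3 -m handwheel '[{"dx":3.4,"dy":3.5,"dz":10,"twist":0,"gripper":0.4},{"dx":0,"dy":0,"dz":20,"twist":0,"gripper":0.4},{"dx":0,"dy":0,"dz":20,"twist":0,"gripper":0.4},{"dx":0,"dy":0,"dz":20,"twist":0,"gripper":0.4},{"dx":0,"dy":0,"dz":20,"twist":0,"gripper":0.4},{"dx":0,"dy":0,"dz":20,"twist":0,"gripper":0.4},{"dx":0,"dy":0,"dz":10,"twist":0,"gripper":0.4},{"dx":0,"dy":0,"dz":6,"twist":0,"gripper":0.4},{"dx":0,"dy":0,"dz":0,"twist":0,"gripper":0.4},{"dx":0,"dy":0,"dz":0,"twist":0,"gripper":0.4}]'
python3 -c "
from h import *
c,i=look('wrist','pics/w22.png');look('side','pics/s22.png')
L=tray_pts(.495,-.2625,-11,.05)
overlay(cv2.imread('pics/w22.png'),c,(0,0,560,420),1,L,'pics/o7.png')
a=cv2.imread('pics/s22.png')[255:375,135:270];cv2.imwrite('pics/s22c.png',cv2.resize(a,None,fx=4.5,fy=4.5,interpolation=cv2.INTER_CUBIC))
"
```

```text
time_s: 33.2
position: [0.4375, -0.2201, 0.1319]
tcp_rot: [0.995, -0.096, 0.0, 0.0]
contact_force: [0.6, -0.6, -2.4]
finger_gap: 0.0468
pos [ 0.4375 -0.2201  0.1319] yang -101.02 rot [ 9.954e-01 -9.600e-02  2.000e-04  2.000e-04] gap 0.0468 j [-0.62  0.03  1.77 -0.    1.34  1.14] t 33.2 F [ 0.6 -0.6 -2.4]
pos [ 0.4377 -0.2202  0.1322] yang -101.02 rot [ 9.954e-01 -9.610e-02  5.000e-04  4.000e-04] gap 0.0467 j [-0.62  0.03  1.77 -0.    1.34  1.14] t 33.25 F [ 0.2 -0.6 -0.8]
```

View pics/o7.png

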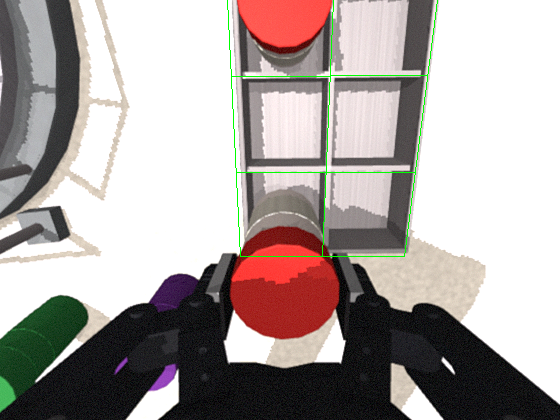

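View pics/s22c.png

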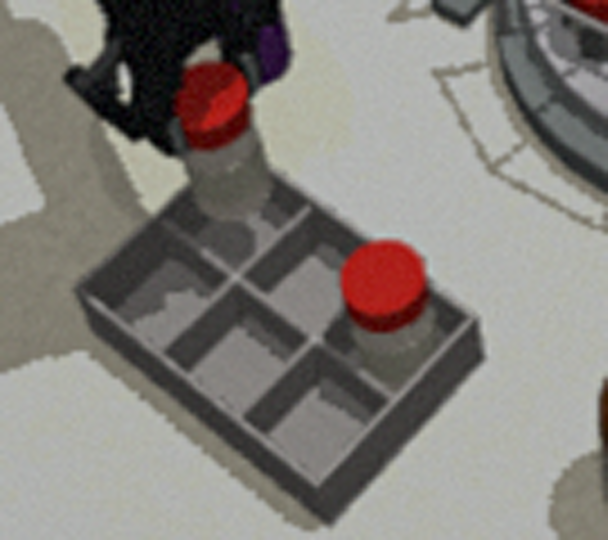

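The jar is over the middle of its compartment. I'll lower it slowly.

```bash
python3 -m handwheel '[{"dx":0.5,"dy":0,"dz":10,"twist":0,"gripper":0.4},{"dx":0,"dy":0,"dz":12,"twist":0,"gripper":0.4},{"dx":0,"dy":0,"dz":12,"twist":0,"gripper":0.4},{"dx":0,"dy":0,"dz":8,"twist":0,"gripper":0.4},{"dx":0,"dy":0,"dz":5,"twist":0,"gripper":0.4},{"dx":0,"dy":0,"dz":4,"twist":0,"gripper":0.4},{"dx":0,"dy":0,"dz":3,"twist":0,"gripper":0.4},{"dx":0,"dy":0,"dz":2,"twist":0,"gripper":0.4},{"dx":0,"dy":0,"dz":0,"twist":0,"gripper":0.4},{"dx":0,"dy":0,"dz":1,"twist":0,"gripper":0.4},{"dx":0,"dy":0,"dz":1,"twist":0,"gripper":0.4},{"dx":0,"dy":0,"dz":0,"twist":0,"gripper":0.4}]'
```

```text
time_s: 34.3
position: [0.4378, -0.22, 0.0734]
tcp_rot: [0.995, -0.096, 0.0, 0.0]
contact_force: [0.3, 0.0, -1.6]
finger_gap: 0.0467
```

```bash
python3 -m handwheel '[{"dx":0,"dy":0,"dz":1,"twist":0,"gripper":0.4},{"dx":0,"dy":0,"dz":1,"twist":0,"gripper":0.4},{"dx":0,"dy":0,"dz":0,"twist":0,"gripper":0.4}]'
```

```text
time_s: 34.55
position: [0.4383, -0.2202, 0.0724]
tcp_rot: [0.995, -0.096, 0.001, 0.0]
contact_force: [-2.7, 3.9, 14.1]
finger_gap: 0.0468
```

Contact at 14 N. I'll release and lift.

```bash
python3 -m handwheel '[{"dx":0,"dy":0,"dz":-1,"twist":0,"gripper":0.1},{"dx":0,"dy":0,"dz":0,"twist":0,"gripper":-0.2},{"dx":0,"dy":0,"dz":0,"twist":0,"gripper":-0.6},{"dx":0,"dy":0,"dz":0,"twist":0,"gripper":-0.6},{"dx":0,"dy":0,"dz":-5,"twist":0,"gripper":-0.6},{"dx":0,"dy":0,"dz":-15,"twist":0,"gripper":-0.6},{"dx":0,"dy":0,"dz":-25,"twist":0,"gripper":-0.6},{"dx":0,"dy":0,"dz":-30,"twist":0,"gripper":-0.6},{"dx":0,"dy":0,"dz":-30,"twist":0,"gripper":-0.6},{"dx":0,"dy":0,"dz":-30,"twist":0,"gripper":-0.6},{"dx":0,"dy":0,"dz":-30,"twist":0,"gripper":-0.6},{"dx":0,"dy":0,"dz":-30,"twist":0,"gripper":-0.6},{"dx":0,"dy":0,"dz":0,"twist":0,"gripper":-0.6}]'
python3 -c "
from h import *
c,i=look('wrist','pics/w23.png');look('side','pics/s23.png')
a=cv2.imread('pics/s23.png')[155:375,135:370];cv2.imwrite('pics/s23c.png',cv2.resize(a,None,fx=2.7,fy=2.7,interpolation=cv2.INTER_CUBIC))
"
```

```text
time_s: 35.63
position: [0.4388, -0.2207, 0.2734]
tcp_rot: [0.995, -0.096, 0.003, 0.002]
contact_force: [0.9, -0.5, 1.1]
finger_gap: 0.0685
pos [ 0.4388 -0.2207  0.2734] yang -101.03 rot [ 0.9954 -0.0961  0.0033  0.002 ] gap 0.0685 j [-0.62 -0.04  1.56 -0.    1.62  1.14] t 35.63 F [ 0.9 -0.5  1.1]
pos [ 0.4385 -0.2205  0.2704] yang -101.03 rot [ 0.9954 -0.0961  0.0021  0.0013] gap 0.0684 j [-0.62 -0.04  1.56 -0.    1.62  1.14] t 35.68 F [-0.1 -0.4 -0.9]
```

View pics/w23.png

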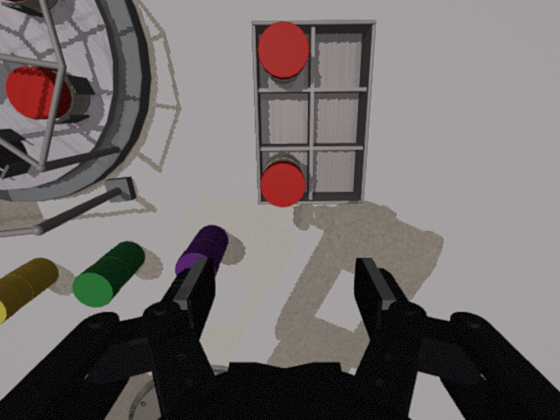

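View pics/s23c.png

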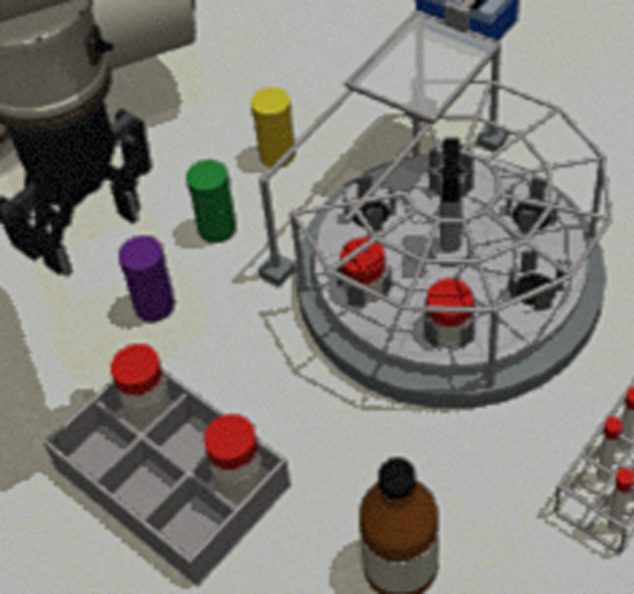

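Both tall jars stand upright in separate compartments, with wrist-view caps at (283,50) and (284,184). Only the two low pots remain in the carousel. I'm going back to the knob.

```bash
python3 -m handwheel '[{"dx":-0.6,"dy":-15,"dz":0,"twist":0,"gripper":-0.2},{"dx":-0.6,"dy":-25,"dz":0,"twist":0,"gripper":-0.2},{"dx":-0.6,"dy":-31,"dz":0,"twist":0,"gripper":-0.2},{"dx":-0.6,"dy":-31,"dz":0,"twist":0,"gripper":-0.2},{"dx":-0.6,"dy":-31,"dz":0,"twist":0,"gripper":-0.2},{"dx":-0.6,"dy":-31,"dz":0,"twist":0,"gripper":-0.2},{"dx":-0.6,"dy":-31,"dz":0,"twist":0,"gripper":-0.2},{"dx":-0.6,"dy":-31,"dz":0,"twist":0,"gripper":-0.2},{"dx":-0.6,"dy":-31,"dz":0,"twist":0,"gripper":-0.2},{"dx":-0.6,"dy":-31,"dz":0,"twist":0,"gripper":-0.2},{"dx":-0.6,"dy":-31,"dz":0,"twist":0,"gripper":-0.2},{"dx":-0.6,"dy":-31,"dz":0,"twist":0,"gripper":-0.2},{"dx":-0.6,"dy":-31,"dz":0,"twist":0,"gripper":-0.2},{"dx":-0.6,"dy":-31,"dz":0,"twist":0,"gripper":-0.2},{"dx":-0.6,"dy":-31,"dz":0,"twist":0,"gripper":-0.2},{"dx":-0.6,"dy":-31,"dz":0,"twist":0,"gripper":-0.2},{"dx":-0.6,"dy":-31,"dz":0,"twist":0,"gripper":-0.2},{"dx":-0.6,"dy":-31,"dz":0,"twist":0,"gripper":-0.2},{"dx":-0.6,"dy":-25,"dz":0,"twist":0,"gripper":-0.2},{"dx":-0.6,"dy":-13,"dz":0,"twist":0,"gripper":-0.2}]'
python3 -m handwheel '[{"dx":0,"dy":0,"dz":0,"twist":-6.9,"gripper":-0.2},{"dx":0,"dy":0,"dz":0,"twist":-6.9,"gripper":-0.2},{"dx":0,"dy":0,"dz":0,"twist":-6.9,"gripper":-0.2},{"dx":0,"dy":0,"dz":0,"twist":-6.9,"gripper":-0.2},{"dx":0,"dy":0,"dz":0,"twist":-6.9,"gripper":-0.2},{"dx":0,"dy":0,"dz":0,"twist":-6.9,"gripper":-0.2},{"dx":0,"dy":0,"dz":0,"twist":-6.9,"gripper":-0.2},{"dx":0,"dy":0,"dz":0,"twist":-6.9,"gripper":-0.2},{"dx":0,"dy":0,"dz":0,"twist":-6.9,"gripper":-0.2},{"dx":0,"dy":0,"dz":0,"twist":-6.9,"gripper":-0.2},{"dx":0,"dy":0,"dz":0,"twist":-6.9,"gripper":-0.2},{"dx":0,"dy":0,"dz":0,"twist":-6.9,"gripper":-0.2},{"dx":0,"dy":0,"dz":0,"twist":-6.9,"gripper":-0.2},{"dx":0,"dy":0,"dz":0,"twist":-6.9,"gripper":-0.2},{"dx":0,"dy":0,"dz":0,"twist":0,"gripper":-0.2},{"dx":0,"dy":0,"dz":0,"twist":0,"gripper":-0.2}]'
python3 -c "
from h import *
c,i=look('wrist','pics/w24.png');print(proj(c,(.5363,.345,.184)))"
```

```text
time_s: 37.4
position: [0.5355, 0.3481, 0.2653]
tcp_rot: [0.995, -0.095, -0.001, 0.001]
contact_force: [-1.8, 0.3, -0.3]
finger_gap: 0.0509
time_s: 38.73
position: [0.5357, 0.3453, 0.2666]
tcp_rot: [0.735, 0.678, -0.001, -0.0]
contact_force: [-0.2, -1.1, -0.6]
finger_gap: 0.0513
pos [0.5357 0.3453 0.2666] yang -4.67 rot [ 7.354e-01  6.777e-01 -6.000e-04 -1.000e-04] gap 0.0513 j [ 0.45  0.27  1.22 -0.    1.65  0.53] t 38.73 F [-0.2 -1.1 -0.6]
[286.34327594 212.53593678]
```

View pics/w24.png

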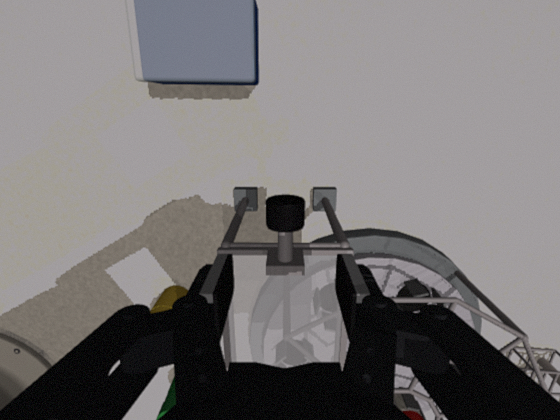

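The knob is at (286,212), as predicted. I'll descend, grip and push home.

```bash
python3 -m handwheel '[{"dx":0,"dy":0.5,"dz":15,"twist":0,"gripper":-0.2},{"dx":0,"dy":0,"dz":20,"twist":0,"gripper":-0.2},{"dx":0,"dy":0,"dz":20,"twist":0,"gripper":-0.2},{"dx":0,"dy":0,"dz":20,"twist":0,"gripper":-0.2},{"dx":0,"dy":0,"dz":14,"twist":0,"gripper":-0.2},{"dx":0,"dy":0,"dz":8,"twist":0,"gripper":-0.2},{"dx":0,"dy":0,"dz":0,"twist":0,"gripper":0.8},{"dx":0,"dy":0,"dz":0,"twist":0,"gripper":0.8},{"dx":0,"dy":0,"dz":0,"twist":0,"gripper":0.8},{"dx":0,"dy":0,"dz":0,"twist":0,"gripper":0.8},{"dx":0,"dy":0,"dz":0,"twist":0,"gripper":0.8},{"dx":0,"dy":0,"dz":0,"twist":0,"gripper":0.8}]' 60
python3 -m handwheel '[{"dx":-8,"dy":0,"dz":0,"twist":0,"gripper":0.8},{"dx":-12,"dy":0,"dz":0,"twist":0,"gripper":0.8},{"dx":-12,"dy":0,"dz":0,"twist":0,"gripper":0.8},{"dx":-12,"dy":0,"dz":0,"twist":0,"gripper":0.8},{"dx":-12,"dy":0,"dz":0,"twist":0,"gripper":0.8},{"dx":-12,"dy":0,"dz":0,"twist":0,"gripper":0.8},{"dx":-12,"dy":0,"dz":0,"twist":0,"gripper":0.8},{"dx":-12,"dy":0,"dz":0,"twist":0,"gripper":0.8},{"dx":-12,"dy":0,"dz":0,"twist":0,"gripper":0.8},{"dx":-12,"dy":0,"dz":0,"twist":0,"gripper":0.8},{"dx":-10,"dy":0,"dz":0,"twist":0,"gripper":0.8},{"dx":-8,"dy":0,"dz":0,"twist":0,"gripper":0.8},{"dx":-5,"dy":0,"dz":0,"twist":0,"gripper":0.8},{"dx":-1,"dy":0,"dz":0,"twist":0,"gripper":0.8},{"dx":0,"dy":0,"dz":0,"twist":0,"gripper":0.8}]'
```

```text
time_s: 39.78
position: [0.5362, 0.3456, 0.1707]
tcp_rot: [0.734, 0.679, -0.0, 0.0]
contact_force: [-5.1, -2.6, -2.8]
finger_gap: 0.028
time_s: 41.03
position: [0.5248, 0.206, 0.1707]
tcp_rot: [0.734, 0.679, -0.0, -0.001]
contact_force: [-10.4, 1.7, -0.9]
finger_gap: 0.0283
```

```bash
python3 -m handwheel '[{"dx":-1,"dy":0,"dz":0,"twist":0,"gripper":0.8},{"dx":-1,"dy":0,"dz":0,"twist":0,"gripper":0.8},{"dx":0,"dy":0,"dz":0,"twist":0,"gripper":0.8},{"dx":0,"dy":0,"dz":0,"twist":0,"gripper":0.8}]'
```

```text
time_s: 41.37
position: [0.5247, 0.2059, 0.1707]
tcp_rot: [0.734, 0.68, 0.001, -0.002]
contact_force: [-8.1, 16.7, -3.7]
finger_gap: 0.0279
```

The cover is at its stop: 16.7 N, and the knob is back at its starting y. I'll release, back off and check.

```bash
python3 -m handwheel '[{"dx":0,"dy":0,"dz":0,"twist":0,"gripper":-0.2},{"dx":0,"dy":0,"dz":0,"twist":0,"gripper":-0.2},{"dx":0,"dy":0,"dz":0,"twist":0,"gripper":-0.2},{"dx":0,"dy":0,"dz":-20,"twist":0,"gripper":-0.2},{"dx":0,"dy":0,"dz":-30,"twist":0,"gripper":-0.2},{"dx":0,"dy":0,"dz":-30,"twist":0,"gripper":-0.2},{"dx":0,"dy":0,"dz":-20,"twist":0,"gripper":-0.2},{"dx":20,"dy":-10,"dz":0,"twist":0,"gripper":-0.2},{"dx":30,"dy":-15,"dz":0,"twist":0,"gripper":-0.2},{"dx":30,"dy":-15,"dz":0,"twist":0,"gripper":-0.2},{"dx":30,"dy":-15,"dz":0,"twist":0,"gripper":-0.2},{"dx":30,"dy":-15,"dz":0,"twist":0,"gripper":-0.2},{"dx":30,"dy":-10,"dz":0,"twist":0,"gripper":-0.2},{"dx":15,"dy":0,"dz":0,"twist":0,"gripper":-0.2},{"dx":0,"dy":0,"dz":0,"twist":0,"gripper":-0.2},{"dx":0,"dy":0,"dz":0,"twist":0,"gripper":-0.2}]'
python3 -c "
from h import *
look('top','pics/t25.png');look('side','pics/s25.png')
T=lambda s,t:tri([(env.calibration('side'),s),(env.calibration('top'),t)])
a=cv2.imread('pics/s25.png')[155:375,135:370];cv2.imwrite('pics/s25c.png',cv2.resize(a,None,fx=2.7,fy=2.7,interpolation=cv2.INTER_CUBIC))
print(red(cv2.imread('pics/t25.png')[:,:,::-1]))"
```

```text
time_s: 42.7
position: [0.46, 0.3951, 0.2703]
tcp_rot: [0.734, 0.68, 0.0, 0.0]
contact_force: [-0.4, -0.6, 0.4]
finger_gap: 0.0511
pos [0.46   0.3951 0.2703] yang -4.37 rot [7.336e-01 6.796e-01 1.000e-04 2.000e-04] gap 0.0511 j [ 0.58  0.21  1.29 -0.    1.64  0.66] t 42.7 F [-0.4 -0.6  0.4]
pos [0.4601 0.3944 0.2704] yang -4.43 rot [7.339e-01 6.793e-01 0.000e+00 2.000e-04] gap 0.0512 j [ 0.58  0.21  1.29 -0.    1.64  0.66] t 42.75 F [-0.3 -0.1  0.1]
[([330.4, 156.3], [321, 147, 20, 20, 275]), ([330.1, 198.9], [320, 190, 19, 20, 239]), ([429.3, 200.8], [420, 192, 20, 19, 316]), ([421.5, 254.3], [412, 245, 21, 20, 331])]
```

View pics/t25.png

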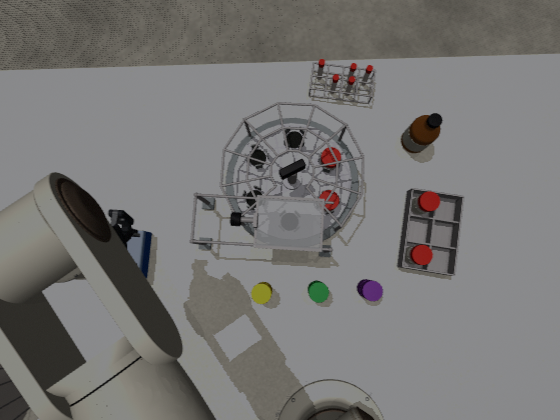

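View pics/s25c.png

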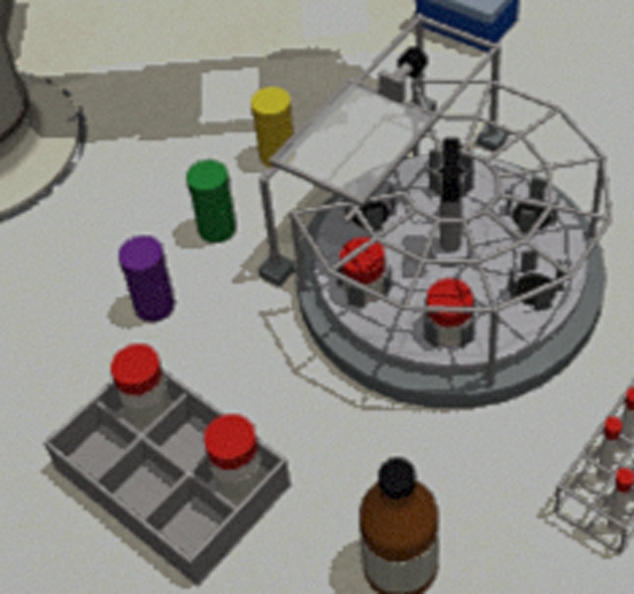

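The knob is back at (237,219), exactly its starting pixel. Both jars are upright in the tray, both pots are in their bays, and the bottle and box are unmoved. The arm is clear of everything, so I'm handing in.

```bash
python3 -c "
from cell import env
print(env.sign_off())"
```

```text
the job is handed in; nothing more can be done
None
```

I drew the cover out to its stop and turned the carousel +66°, then -180°. That brought each of the two tall jars present to the window. I set them down in tray compartments (+65, +31) and (-65, +31), with 11 N and 14 N of contact, then pushed the cover home. The job was handed in at about 43 s, and sign-off gives no verdict.

**Last checks:**
- **Cover:** it reached its stop at 17 N, and the knob was back at its starting pixel.
- **Jars and pots:** both jars stand upright in separate compartments, and both low pots are in their bays.
- **Bystanders and arm:** the bottle and box look unmoved, and the arm is clear of everything.

**Disagreements:**
- **Tray knocked:** the tray was knocked aside about 1.5 cm partway through, with the first jar in it. I re-measured it before the second placing.
- **Tray position:** my first reading of its new y from the top camera differed from the wrist camera by about 7 mm. An overlay in both views brought them within about 2 mm.
- **Rim height:** triangulation put the tray rim at 35 mm against the stated 50 mm. I used 50 mm, and the contact heights agreed with it.

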